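# Check the parts tins for a stiff hinge

### The job

The three parts tins have just had new hinges, and one of them binds. Swing every lid right back until all three stand open on their stops, keeping the tins flat on the bench and feeling which hinge drags; then shut the two tins that swing freely, leaving them where they stand, and slide the stiff one fully on to the rubber mat for oiling, its lid left half open, where the stiff hinge holds it. Leave the other things on the bench alone.

Things in the scene. Friction and masses are not known exactly. Their poses are not given: they have to be found in the camera images.
- tin_a: one of three like plain sheet-steel parts tins, in any order, 76 mm deep (x), 100 wide (y), rim 42 high, walls 3; about 0.9 kg with small nuts inside (17 mm above the bench at most, 25 mm free depth above). Origin: centre of underside; x points from the front (lip side, facing the robot) to the hinge side. Stands loose: it tips if the lip is lifted with over 3 N. One tin's hinge binds
- lid_a (a joint): lid of tin_a, rad: 0 shut, 1.57 upright, 1.85 back on its stop. Hinge axis along the tin's y, 40 mm behind its origin, 43 mm up. Lid 80x104 mm, 60 g, top face 48 mm up when shut. At the lip a free lid takes about 0.4 N, the stiff one about 1.7 N. Let go below 1.2 rad a free lid falls shut, above 1.4 it stays; the stiff lid stays wherever left
- lip_a (a point): middle of the outer edge of that lid's thumb lip, moving with the lid; shut: 57 mm in front of the tin's origin, 45 mm up, 97 mm from the hinge axis. The lip is 44 mm wide, 3 to 4 mm thick and stands out 19 mm beyond the tin's front wall, with free space under it
- tin_b: one of three like plain sheet-steel parts tins, in any order, 76 mm deep (x), 100 wide (y), rim 42 high, walls 3; about 0.9 kg with small nuts inside (17 mm above the bench at most, 25 mm free depth above). Origin: centre of underside; x points from the front (lip side, facing the robot) to the hinge side. Stands loose: it tips if the lip is lifted with over 3 N. One tin's hinge binds
- lid_b (a joint): lid of tin_b, rad: 0 shut, 1.57 upright, 1.85 back on its stop. Hinge axis along the tin's y, 40 mm behind its origin, 43 mm up. Lid 80x104 mm, 60 g, top face 48 mm up when shut. At the lip a free lid takes about 0.4 N, the stiff one about 1.7 N. Let go below 1.2 rad a free lid falls shut, above 1.4 it stays; the stiff lid stays wherever left
- lip_b (a point): middle of the outer edge of that lid's thumb lip, moving with the lid; shut: 57 mm in front of the tin's origin, 45 mm up, 97 mm from the hinge axis. The lip is 44 mm wide, 3 to 4 mm thick and stands out 19 mm beyond the tin's front wall, with free space under it
- tin_c: one of three like plain sheet-steel parts tins, in any order, 76 mm deep (x), 100 wide (y), rim 42 high, walls 3; about 0.9 kg with small nuts inside (17 mm above the bench at most, 25 mm free depth above). Origin: centre of underside; x points from the front (lip side, facing the robot) to the hinge side. Stands loose: it tips if the lip is lifted with over 3 N. One tin's hinge binds
- lid_c (a joint): lid of tin_c, rad: 0 shut, 1.57 upright, 1.85 back on its stop. Hinge axis along the tin's y, 40 mm behind its origin, 43 mm up. Lid 80x104 mm, 60 g, top face 48 mm up when shut. At the lip a free lid takes about 0.4 N, the stiff one about 1.7 N. Let go below 1.2 rad a free lid falls shut, above 1.4 it stays; the stiff lid stays wherever left
- lip_c (a point): middle of the outer edge of that lid's thumb lip, moving with the lid; shut: 57 mm in front of the tin's origin, 45 mm up, 97 mm from the hinge axis. The lip is 44 mm wide, 3 to 4 mm thick and stands out 19 mm beyond the tin's front wall, with free space under it
- oil_mat: thin dark rubber oiling mat lying fixed on the bench in front of the tins, 180 mm deep (x) by 240 mm wide (y), under 1 mm thick so that a tin slides on to it without a step. Origin: its centre
- pliers: flat-nose pliers with red handles, 147 mm long, 10 mm high, lying at the right; a bystander
- screwdriver: red-handled screwdriver, 197 mm long, lying at the left; a bystander
- buffer_stop: small model buffer stop, 30x34x28 mm, behind the gap between the left and middle tins; a bystander
- loco: model diesel locomotive, 37x179x45 mm, at the right; a bystander
- tape_measure: yellow pocket tape measure, 36x72x58 mm, at the left; a bystander
- nut_loose: single M8 nut, 22 mm across, 10 mm high, behind the gap between the middle and right tins; a bystander

How it is judged:
On the way:
1. all three lids stand open, swung back at least 1.6 rad (value of joint each of lid_a, lid_b, lid_c above 1.6 rad), for 0.2 s.
At the end, for the whole second after the job is handed in: Two tins are shut (0.08 rad) and within 40 mm of where they stood; the third, stiff one stands on the mat (centre within 55 mm of the mat's in its x, 83 mm in its y), its lid staying half open by itself (0.35 to 1.1 rad); all three stand flat (0.06 rad) and at rest (((value of joint lid_a between 0.35 and 1.1 rad and x of tin_a in the frame of oil_mat between -0.055 and 0.055 m and y of tin_a in the frame of oil_mat between -0.083 and 0.083 m and value of joint each of lid_b, lid_c below 0.08 rad and distance of each of tin_b, tin_c from where it was at the start of the episode below 0.04 m) or (value of joint lid_b between 0.35 and 1.1 rad and x of tin_b in the frame of oil_mat between -0.055 and 0.055 m and y of tin_b in the frame of oil_mat between -0.083 and 0.083 m and value of joint each of lid_a, lid_c below 0.08 rad and distance of each of tin_a, tin_c from where it was at the start of the episode below 0.04 m) or (value of joint lid_c between 0.35 and 1.1 rad and x of tin_c in the frame of oil_mat between -0.055 and 0.055 m and y of tin_c in the frame of oil_mat between -0.083 and 0.083 m and value of joint each of lid_a, lid_b below 0.08 rad and distance of each of tin_a, tin_b from where it was at the start of the episode below 0.04 m)) and linear speed of each of tin_a, tin_b, tin_c below 0.01 m/s and angle between each of tin_a, tin_b, tin_c's own z axis and vertical below 0.06 rad); the robot touches nothing.
It fails at once if a tin is tipped more than 0.2 rad off the bench (angle between any of tin_a, tin_b, tin_c's own z axis and vertical above 0.2 rad).
It fails at once if a bystander is shifted more than 25 mm (distance of any of pliers, screwdriver, buffer_stop, loco, tape_measure, nut_loose from where it was at the start of the episode above 0.025 m).
It also fails if it takes over 72 s, if anything falls off the work surface, if the arm or the gripper's body presses on something with over 40 N, if the wrist force passes 120 N, or if a joint passes its speed limit or range.

### The arm

A 6-joint arm with a two-finger parallel gripper is mounted at the origin on a cart in front of the work surface, level with it; the furniture and walls round the work are solid. World frame = base frame: x ahead of the robot, y to its left, z up, the work surface at z = 0. Lengths are in m, angles in rad, forces in N, time in s.
With the tool pointing down it reaches from about 0.35 to 0.85 m from the base axis. Payload 8.1 kg.
Tool frame: the origin (TCP) lies between the finger pads; the fingertips stand 22 mm ahead of it and the grasp point (between the pads) lies 3 mm ahead of it; y points along the fingers, x is the direction in which the jaws open and shut, and the axes are right-handed (so a half turn about y gives the same grasp; the last joint's range is limited). The gripper opens to 85 mm and grips with 20 to 120 N. Pads are 22 mm wide; open, the fingers measure 114 mm over their backs; the gripper's body (76 mm by 85 mm) begins 54 mm behind the grasp point. The pads swing forward as they close: fully open they stand 13 mm farther back than shut.
Start: joints at [1.084, 0.13, 1.488, -0, 1.523, -0.085], TCP at [0.235, 0.552, 0.253] pointing down, gripper open.
Joint ranges: [-2.96, 2.96], [-0.89, 2.26], [0.02, 2.5], [-1.34, 4.48], [0, 2.73], [-2.66, 2.66]. Speed limits (rad/s): [2.39, 2.39, 2.79, 3.14, 3.14, 3.14].

### API

Orientations are given as a unit quaternion [w, x, y, z].
In Python, from cell import readout, capture, get_calibration, ticket gives the robot as it stands. The module is installed in compiled form; this text tells all that it offers.
- The arm moves only by the tool arm_command, never from a script. Its argument "targets" is a list of rows, each an object of numbers: "dx", "dy", "dz": the shift along the tool's x, y, z in cm; "wx", "wy", "wz": the turn, a rotation vector about the tool's x, y, z in rad; "jaw": the closure, from 0 (fully open) to 1 (shut). In form: [{"dx": .., "dy": .., "dz": .., "wx": .., "wy": .., "wz": .., "jaw": ..}, ...]. A call has 1 to 10 rows; each row is the pose to reach, as a shift and turn from the pose commanded when the call began, along the tool's axes at that moment; what a row does not reach only later rows make up. A row lasts 1/10 s, in which the tool goes at most 50 mm and 8.59 degrees, less where a joint would pass 70% of its speed; a pose out of reach is approached as far as the arm can. A call with a gripper value outside its range is refused whole. The fingers move at their own pace and stop on an object; "newtons" is the grip in N (left out, the last holds). Time passes only in rows, so rows that repeat a pose let the fingers close. It gives the time, the measured TCP pose, the force and the opening at its end, in the units of the state.
- readout.sense(): the state, without advancing time (a new reading comes with each control period).
- capture(name): name is "side" or "top" or "wrist"; returns the picture (420x560x3 uint8, red, green, blue); there is no depth.
- get_calibration(name): a dict with "fx", "fy", "cx", "cy" (pixels), "extrinsics" (4x4, takes a point from world to camera coordinates); the wrist camera has in their place "tool_from_camera" (4x4, takes a point from camera to tool coordinates, whose origin is the TCP and whose axes are the tool frame's). Camera axes: x right, y down, z forward; pixel columns grow to the right and rows downward; lengths in m; the calibration is good to about 2 mm. A picture is of the moment at which its call begins: read the wrist's pose just before it. get_calibration takes no time and is no camera call.
- ticket.job_done(): hands the job in, once; it reports no verdict.
The state is a dict: "time": time; "joints": joint angles; "joint_vel": joint speeds; "tau": joint torques, N m; "eef_pos": TCP position; "eef_rot": TCP orientation; "contact_force": force on the tool from outside, world axes, zero at the start; "wrist_torque": the same for the moment, N m; "width": opening from 0.0 (shut) to 1.0 (fully open).
Only numpy, scipy, OpenCV 4.12 (cv2) and the standard library are available. Lean on these libraries where they do the work, as an engineer would, in place of code of your own. Each camera call takes 0.05 s, during which the arm holds its last target.

## Working session

There is one attempt and no reset: what is moved stays moved. The work goes in short steps, Python scripts to look and compute and a tool call to move; the robot and the scene stay as the last step left them, time stands still between calls to the robot, and variables do not carry over. Pictures are saved under pics/ and viewed, and the job is handed in when it is done.

Besides the shell and the picture viewer there is one more tool, called after ">>>" by a JSON object that holds its "method" and its "body". arm_command: Moves the arm, as the interface text tells. Its arguments: {"type":"object","properties":{"targets":{"type":"array","items":{"type":"object","properties":{"dx":{"type":"number"},"dy":{"type":"number"},"dz":{"type":"number"},"wx":{"type":"number"},"wy":{"type":"number"},"wz":{"type":"number"},"jaw":{"type":"number"}}}},"newtons":{"type":"number"}},"required":["targets"]}

```bash
mkdir -p pics
cat > h.py <<'E'
import numpy as np, cv2
from cell import readout, capture, get_calibration, ticket
def save(cam,n):
    im=capture(cam); cv2.imwrite(f'pics/{n}.png',im[:,:,::-1]); return im
def px2w(cam,u,v,z):
    c=get_calibration(cam); E=np.array(c['extrinsics']); R=E[:3,:3];t=E[:3,3]
    d=R.T@np.array([(u-c['cx'])/c['fx'],(v-c['cy'])/c['fy'],1]); o=-R.T@t
    return o+d*(z-o[2])/d[2]
def w2px(cam,p):
    c=get_calibration(cam); E=np.array(c['extrinsics']); q=E[:3,:3]@np.array(p)+E[:3,3]
    return np.array([c['fx']*q[0]/q[2]+c['cx'],c['fy']*q[1]/q[2]+c['cy']])
E
python3 - <<'E'
from h import *
s=readout.sense(); print({k:np.round(v,3) for k,v in s.items()})
save('top','t0');save('side','s0')
for c in('top','side'):
    k=get_calibration(c);E=np.array(k['extrinsics']);print(k['fx'],k['cx'],k['cy'],-E[:3,:3].T@E[:3,3],E[:3,:3].round(2))
print(get_calibration('wrist'))
E
```

```text
{'time': np.float64(0.0), 'joints': array([ 1.084,  0.131,  1.489, -0.   ,  1.523, -0.085]), 'joint_vel': array([-0.001, -0.   ,  0.001, -0.   ,  0.001, -0.001]), 'tau': array([ 1.0000e-03, -5.6938e+01, -5.0057e+01, -0.0000e+00,  1.4000e-02,
        0.0000e+00]), 'eef_pos': array([0.234, 0.552, 0.252]), 'eef_rot': array([-0.589,  0.59 ,  0.39 , -0.391]), 'contact_force': array([-0.047, -0.242, -0.173]), 'wrist_torque': array([ 0.033, -0.039, -0.016]), 'width': np.float64(1.002)}
436.8215928544203 280.16518426519116 211.46127475009968 [0.42730689 0.01733526 1.07423164] [[-0.01 -1.   -0.01]
 [-0.99  0.01 -0.15]
 [ 0.15  0.01 -0.99]]
397.8814082048274 282.5178280190755 209.5900329044536 [ 0.18644648 -0.83204255  0.84267703] [[ 0.91 -0.42 -0.02]
 [-0.29 -0.58 -0.76]
 [ 0.31  0.69 -0.65]]
{'fx': 301.2240948902523, 'fy': 301.2240948902523, 'cx': 277.03724684500753, 'cy': 210.87567008105347, 'tool_from_camera': array([[ 9.99998810e-01, -7.86549771e-04,  1.32722206e-03,
        -5.58198268e-04],
       [-1.48527243e-03, -2.58123809e-01,  9.66110704e-01,
        -1.21097218e-01],
       [-4.17306541e-04, -9.66111526e-01, -2.58124670e-01,
         6.57548428e-02],
       [ 0.00000000e+00,  0.00000000e+00,  0.00000000e+00,
         1.00000000e+00]])}
```

```bash
ls pics
```

```text
s0.png
t0.png
```

View pics/t0.png

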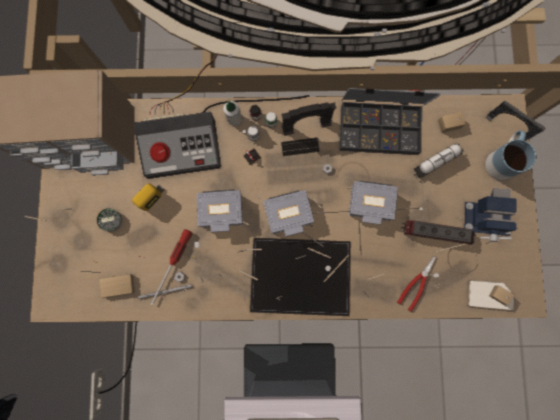

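View pics/s0.png

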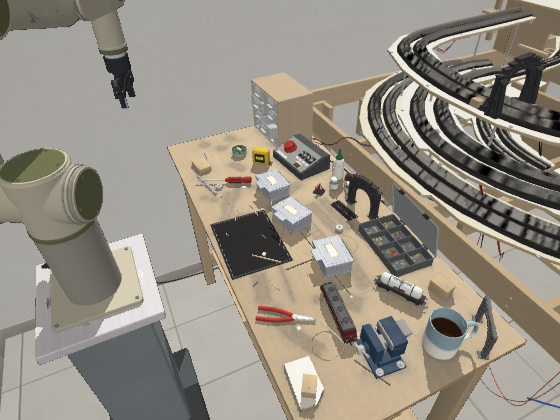

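Run:
```python
from h import *
im=cv2.imread('pics/t0.png')
cv2.imwrite('pics/t0a.png',cv2.resize(im[175:247,185:325],None,fx=5.7,fy=5.7,interpolation=cv2.INTER_CUBIC))
cv2.imwrite('pics/t0b.png',cv2.resize(im[170:240,335:415],None,fx=8,fy=8,interpolation=cv2.INTER_CUBIC))
for n,(u,v) in dict(matTL=(252,238),matTR=(351,240),matBR=(350,314),matBL=(250,313)).items(): print(n,px2w('top',u,v,0).round(3))
```

```text
matTL [0.527 0.093 0.   ]
matTR [ 0.519 -0.15   0.   ]
matBR [ 0.342 -0.142  0.   ]
matBL [0.346 0.098 0.   ]
```

View pics/t0a.png

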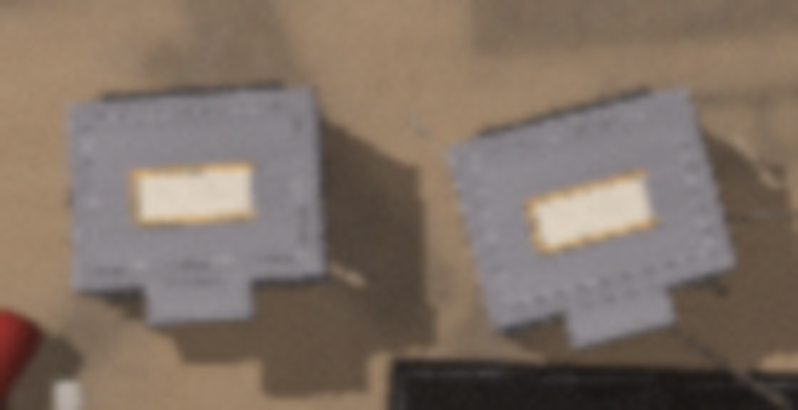

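View pics/t0b.png

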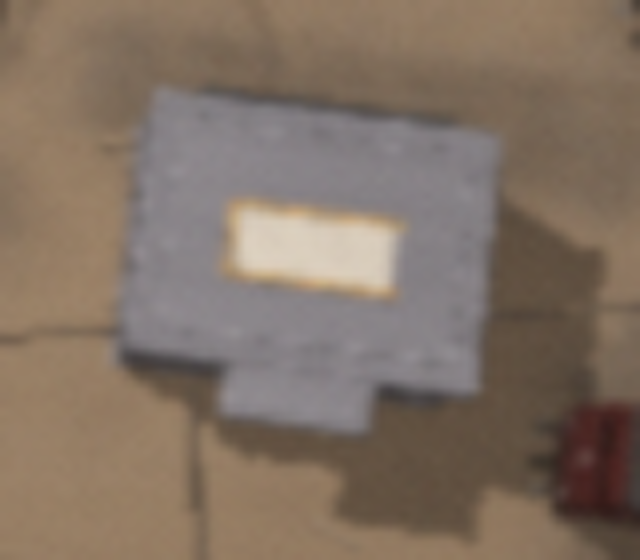

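```bash
cat > fit.py <<'E'
from h import *
from scipy.optimize import least_squares
D={'L':(np.array([(68,103),(315,88),(325,275),(75,290),(148,322),(252,318)])/5.7+[185,175]),
'M':(np.array([(450,148),(688,90),(733,265),(495,328),(575,347),(675,322)])/5.7+[185,175]),
'R':(np.array([(155,90),(497,133),(475,390),(122,350),(220,413),(368,432)])/8+[335,170])}
P=np.array([(40,52,48),(40,-52,48),(-40,-52,48),(-40,52,48),(-57,22,46),(-57,-22,46)])/1000
def tw(p,q):
    c,s=np.cos(p[2]),np.sin(p[2]); return np.array([p[0]+c*q[0]-s*q[1],p[1]+s*q[0]+c*q[1],q[2]])
for k,px in D.items():
    px=px-.4
    r=least_squares(lambda p:np.concatenate([w2px('top',tw(p,q))-u for q,u in zip(P,px)]),[.6,0,0])
    print(k,r.x.round(4),'deg',np.degrees(r.x[2]).round(1),r.fun.round(1), 'lip',tw(r.x,(-.057,0,.045)).round(4))
E
python3 fit.py
```

```text
L [0.5963 0.1691 0.0488] deg 2.8 [ 0.  -0.4  0.  -0.4 -0.2 -0.1 -0.2 -0.1  0.   0.7  0.3  0.3] lip [0.5393 0.1663 0.045 ]
M [0.5866 0.0036 0.2388] deg 13.7 [-0.5 -0.6 -0.1 -1.   0.6  0.4 -0.2  0.1 -0.2  0.7  0.3  0.5] lip [ 0.5312 -0.0098  0.045 ]
R [ 0.6117 -0.2    -0.1369] deg -7.8 [-0.3 -0.5  0.2 -0.5  0.   0.2  0.4 -0.3 -0.1  0.6 -0.1  0.5] lip [ 0.5553 -0.1923  0.045 ]
```

Run:
```python
from h import *
from scipy.spatial.transform import Rotation as Ro
s=readout.sense();q=s['eef_rot'];print(Ro.from_quat(q,scalar_first=True).as_matrix().round(3))
save('wrist','w0')
```

```text
[[ 0.391 -0.001 -0.92 ]
 [ 0.92  -0.002  0.391]
 [-0.002 -1.     0.   ]]
```

View pics/w0.png

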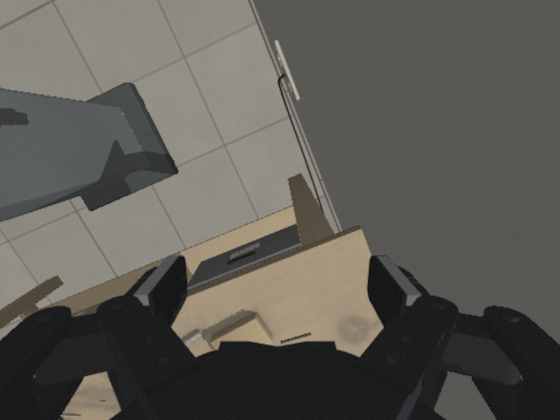

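```bash
cat > p.py <<'E'
from h import *
from scipy.spatial.transform import Rotation as Ro, Slerp
T={'L':(.5963,.1691,.0488),'M':(.5866,.0036,.2388),'R':(.6117,-.2,-.1369)}
def tin(k,q):
    p=T[k];c,s=np.cos(p[2]),np.sin(p[2]);return np.array([p[0]+c*q[0]-s*q[1],p[1]+s*q[0]+c*q[1],q[2]])
def Rt(yaw,al):  # fingers forward by al below horizontal, camera on top
    y=np.array([np.cos(al),0,-np.sin(al)]);z=np.array([np.sin(al),0,np.cos(al)]);x=np.cross(y,z)
    return Ro.from_euler('z',yaw)*Ro.from_matrix(np.c_[x,y,z])
def Rdown(az):   # tool down, tool x at azimuth az
    x=np.array([np.cos(az),np.sin(az),0]);y=np.array([0,0,-1.]);return Ro.from_matrix(np.c_[x,y,np.cross(x,y)])
def cur():
    s=readout.sense();return np.array(s['eef_pos']),Ro.from_quat(s['eef_rot'],scalar_first=True)
def rows(wps,jaw=1,start=None,dec=2):
    """wps: list of (point,R,tipoffset_tool(m),n rows)."""
    p0,R0=cur() if start is None else start
    out=[];pp,pr=p0,R0
    for pt,R,off,n in wps:
        tcp=np.array(pt)-R.apply(off)
        sl=Slerp([0,1],Ro.concatenate([pr,R]))
        for i in range(1,n+1):
            p=pp+(tcp-pp)*i/n;r=sl(i/n)
            d=R0.inv().apply(p-p0)*100;w=(R0.inv()*r).as_rotvec()
            out.append(dict(zip(('dx','dy','dz','wx','wy','wz'),[*d.round(dec),*w.round(3)]),jaw=jaw))
        pp,pr=tcp,R
    import json
    for i in range(0,len(out),10): print(json.dumps(out[i:i+10]));print()
    return pp,pr
C=np.array([0,.022,.011])
def arc(k,phi,r=.088):
    return tin(k,(.040-r*np.cos(phi),0,.043+r*np.sin(phi)))
E
python3 - <<'E'
from p import *
R=Rt(T['L'][2],np.radians(38))
p0,R0=cur();print((R0.inv()*R).as_rotvec())
rows([(tin('L',(-.13,0,.12)),R,C,20),(tin('L',(-.11,0,.030)),R,C,3)])
E
```

```text
[ 0.27544568  2.44804693 -1.19474681]
[{"dx": -1.39, "dy": 0.64, "dz": -1.72, "wx": 0.014, "wy": 0.122, "wz": -0.06, "jaw": 1}, {"dx": -2.78, "dy": 1.28, "dz": -3.44, "wx": 0.028, "wy": 0.245, "wz": -0.119, "jaw": 1}, {"dx": -4.17, "dy": 1.92, "dz": -5.16, "wx": 0.041, "wy": 0.367, "wz": -0.179, "jaw": 1}, {"dx": -5.55, "dy": 2.56, "dz": -6.88, "wx": 0.055, "wy": 0.49, "wz": -0.239, "jaw": 1}, {"dx": -6.94, "dy": 3.2, "dz": -8.6, "wx": 0.069, "wy": 0.612, "wz": -0.299, "jaw": 1}, {"dx": -8.33, "dy": 3.84, "dz": -10.32, "wx": 0.083, "wy": 0.734, "wz": -0.358, "jaw": 1}, {"dx": -9.72, "dy": 4.48, "dz": -12.04, "wx": 0.096, "wy": 0.857, "wz": -0.418, "jaw": 1}, {"dx": -11.11, "dy": 5.12, "dz": -13.76, "wx": 0.11, "wy": 0.979, "wz": -0.478, "jaw": 1}, {"dx": -12.5, "dy": 5.76, "dz": -15.48, "wx": 0.124, "wy": 1.102, "wz": -0.538, "jaw": 1}, {"dx": -13.88, "dy": 6.4, "dz": -17.2, "wx": 0.138, "wy": 1.224, "wz": -0.597, "jaw": 1}]

[{"dx": -15.27, "dy": 7.04, "dz": -18.92, "wx": 0.151, "wy": 1.346, "wz": -0.657, "jaw": 1}, {"dx": -16.66, "dy": 7.68, "dz": -20.64, "wx": 0.165, "wy": 1.469, 
[... 343 characters left out ...]
wx": 0.22, "wy": 1.958, "wz": -0.956, "jaw": 1}, {"dx": -23.6, "dy": 10.87, "dz": -29.25, "wx": 0.234, "wy": 2.081, "wz": -1.016, "jaw": 1}, {"dx": -24.99, "dy": 11.51, "dz": -30.97, "wx": 0.248, "wy": 2.203, "wz": -1.075, "jaw": 1}, {"dx": -26.38, "dy": 12.15, "dz": -32.69, "wx": 0.262, "wy": 2.326, "wz": -1.135, "jaw": 1}, {"dx": -27.77, "dy": 12.79, "dz": -34.41, "wx": 0.275, "wy": 2.448, "wz": -1.195, "jaw": 1}]

[{"dx": -27.47, "dy": 15.79, "dz": -35.01, "wx": 0.275, "wy": 2.448, "wz": -1.195, "jaw": 1}, {"dx": -27.18, "dy": 18.79, "dz": -35.61, "wx": 0.275, "wy": 2.448, "wz": -1.195, "jaw": 1}, {"dx": -26.89, "dy": 21.79, "dz": -36.21, "wx": 0.275, "wy": 2.448, "wz": -1.195, "jaw": 1}]
```

>>> {"method": "arm_command", "body": {"targets": [{"dx": -7,"dy": 3.2,"dz": -8.6,"wx": 0.07,"wy": 0.61,"wz": -0.3,"jaw": 1},{"dx": -7,"dy": 3.2,"dz": -8.6,"wx": 0.07,"wy": 0.61,"wz": -0.3,"jaw": 1},{"dx": -7,"dy": 3.2,"dz": -8.6,"wx": 0.07,"wy": 0.61,"wz": -0.3,"jaw": 1},{"dx": -10,"dy": 5,"dz": -13,"wx": 0.11,"wy": 0.98,"wz": -0.478,"jaw": 1},{"dx": -12,"dy": 6,"dz": -15,"wx": 0.124,"wy": 1.1,"wz": -0.538,"jaw": 1},{"dx": -14,"dy": 6.4,"dz": -17,"wx": 0.138,"wy": 1.224,"wz": -0.6,"jaw": 1},{"dx": -16,"dy": 7.5,"dz": -20,"wx": 0.16,"wy": 1.41,"wz": -0.69,"jaw": 1},{"dx": -18,"dy": 8.3,"dz": -22.4,"wx": 0.18,"wy": 1.59,"wz": -0.777,"jaw": 1},{"dx": -20,"dy": 9.2,"dz": -25,"wx": 0.2,"wy": 1.78,"wz": -0.87,"jaw": 1},{"dx": -22,"dy": 10.2,"dz": -27.5,"wx": 0.22,"wy": 1.96,"wz": -0.956,"jaw": 1}]}}

```text
time: 1.15
eef_pos: [0.4106, 0.2446, 0.1559]
eef_rot: [0.825, -0.514, -0.072, -0.223]
contact_force: [7.7, 1.4, -6.7]
width: 0.001
```

Run:
```python
from p import *
s=readout.sense();print(s['time'],s['joints'].round(2),s['eef_pos'].round(3))
R=Rt(T['L'][2],np.radians(38))
rows([(tin('L',(-.13,0,.12)),R,C,1),(tin('L',(-.11,0,.030)),R,C,1)])
```

```text
1.15 [ 0.24 -0.77  2.5   0.34  0.88  0.32] [0.411 0.245 0.156]
[{"dx": 4.19, "dy": 0.84, "dz": -8.39, "wx": 0.129, "wy": 1.103, "wz": -0.541, "jaw": 1}, {"dx": 2.81, "dy": 9.1, "dz": -12.24, "wx": 0.129, "wy": 1.103, "wz": -0.541, "jaw": 1}]
```

Run:
```python
from p import *
R=Rt(T['L'][2],np.radians(52))
rows([(tin('L',(-.10,0,.14)),R,C,1)])
```

```text
[{"dx": 7.87, "dy": 0.21, "dz": -6.72, "wx": -0.084, "wy": 1.16, "wz": -0.402, "jaw": 1}]
```

>>> {"method": "arm_command", "body": {"targets": [{"dx": 3,"dy": 0.1,"dz": -2.5,"wx": -0.03,"wy": 0.43,"wz": -0.15,"jaw": 1},{"dx": 6,"dy": 0.2,"dz": -5,"wx": -0.06,"wy": 0.86,"wz": -0.3,"jaw": 1},{"dx": 7.8,"dy": 0.2,"dz": -6.7,"wx": -0.084,"wy": 1.16,"wz": -0.4,"jaw": 1},{"dx": 7.8,"dy": 0.2,"dz": -6.7,"wx": -0.084,"wy": 1.16,"wz": -0.4,"jaw": 1},{"dx": 7.8,"dy": 0.2,"dz": -6.7,"wx": -0.084,"wy": 1.16,"wz": -0.4,"jaw": 1},{"dx": 7.8,"dy": 0.2,"dz": -6.7,"wx": -0.084,"wy": 1.16,"wz": -0.4,"jaw": 1},{"dx": 7.8,"dy": 0.2,"dz": -6.7,"wx": -0.084,"wy": 1.16,"wz": -0.4,"jaw": 1},{"dx": 7.8,"dy": 0.2,"dz": -6.7,"wx": -0.084,"wy": 1.16,"wz": -0.4,"jaw": 1},{"dx": 7.8,"dy": 0.2,"dz": -6.7,"wx": -0.084,"wy": 1.16,"wz": -0.4,"jaw": 1},{"dx": 7.8,"dy": 0.2,"dz": -6.7,"wx": -0.084,"wy": 1.16,"wz": -0.4,"jaw": 1}]}}

```text
time: 2.15
eef_pos: [0.4728, 0.1651, 0.1493]
eef_rot: [0.651, -0.319, 0.303, -0.619]
contact_force: [0.0, 0.2, 0.2]
width: -0.003
```

```bash
cat > kin.py <<'E'
from p import *
from scipy.optimize import least_squares
data=[([1.084,.131,1.489,0,1.523,-.085],[.234,.552,.252]),([.24,-.77,2.5,.34,.88,.32],[.411,.245,.156])]
def fk(j,m,full=False):
    a1,d1,l2,e,l3,d6=m
    R=Ro.from_euler('z',j[0]);p=np.array([0,0,d1])+R.apply([a1,0,0])
    R=R*Ro.from_euler('y',j[1]);p=p+R.apply([0,0,l2])
    R=R*Ro.from_euler('y',j[2]);p=p+R.apply([e,0,l3])
    R=R*Ro.from_euler('z',j[3])*Ro.from_euler('y',j[4]);p=p+R.apply([0,0,d6]);R=R*Ro.from_euler('z',j[5])
    return p,R
E
python3 - <<'E'
from kin import *
s=readout.sense();print(s['time'],s['joints'].round(3).tolist(),s['eef_pos'].round(4).tolist(),s['contact_force'].round(2))
data.append((s['joints'],s['eef_pos']))
r=least_squares(lambda m:np.concatenate([fk(j,m)[0]-p for j,p in data]),[0.1,.3,.4,0,.4,.25]);print(r.x.round(3),r.fun.round(4))
R=fk(s['joints'],r.x)[1].as_matrix();print(R.round(2));print(cur()[1].as_matrix().round(2))
E
```

```text
2.15 [0.362, -0.645, 2.459, -0.292, 0.713, 2.043] [0.4728, 0.1651, 0.1493] [0.01 0.21 0.16]
[-0.034  0.412  0.38   0.127  0.589  0.38 ] [ 0.0453 -0.0243  0.0006  0.0106 -0.0413 -0.0014  0.0204 -0.0545  0.0008]
[[-0.05  0.79  0.61]
 [ 1.    0.04  0.03]
 [-0.    0.61 -0.79]]
[[ 0.05  0.61  0.79]
 [-1.    0.03  0.04]
 [ 0.   -0.79  0.61]]
```

```bash
cat > kin.py <<'E'
from p import *
from scipy.optimize import least_squares
data=[([1.084,.131,1.489,0,1.523,-.085],[.234,.552,.252]),([.24,-.77,2.5,.34,.88,.32],[.411,.245,.156]),([0.362, -0.645, 2.459, -0.292, 0.713, 2.043],[0.4728, 0.1651, 0.1493])]
J0=np.array([.362,-.645,2.459,-.292,.713,2.043])
def fk(j,m,full=False):
    a1,d1,l2,e,l3,d6,b=m
    R=Ro.from_euler('z',j[0]);p=np.array([0,0,d1])+R.apply([a1,b,0])
    R=R*Ro.from_euler('y',j[1]);p=p+R.apply([0,0,l2])
    R=R*Ro.from_euler('y',j[2]);p=p+R.apply([e,0,l3])
    R=R*Ro.from_euler('z',j[3])*Ro.from_euler('y',j[4]);p=p+R.apply([0,0,d6]);R=R*Ro.from_euler('z',j[5])
    return p,R*Ro.from_matrix(np.array([[-1,0,0],[0,0,1],[0,1,0]]).T)
F=least_squares(lambda m:np.concatenate([fk(j,m)[0]-p for j,p in data]),[0.1,.3,.4,0,.4,.25,0.05]);M=F.x
lo=np.array([-2.96,-.89,.02,-1.34,0.05,-2.66]);hi=np.array([2.96,2.26,2.5,4.48,2.73,2.66])
def ik(p,R,j0=J0):
    f=lambda j:np.concatenate([(fk(j,M)[0]-p)*10,(R.inv()*fk(j,M)[1]).as_rotvec()])
    r=least_squares(f,np.clip(j0,lo+.01,hi-.01),bounds=(lo,hi));return r.x,np.abs(r.fun).max()
E
python3 - <<'E'
from kin import *
s=readout.sense()
print(M.round(3),F.fun.round(4)); print(fk(s['joints'],M)[1].as_matrix().round(2),cur()[1].as_matrix().round(2))
for k in 'LMR':
  for al in (30,38,45,52,60):
    R=Rt(T[k][2],np.radians(al));o=[]
    for ph in (-.15,.4,.9,1.3,1.74):
        j,e=ik(arc(k,ph)-R.apply(C),R);o.append((round(e,2),j[2].round(2)))
    print(k,al,[(float(a),float(b)) for a,b in o])
E
```

```text
[-0.003  0.341  0.365  0.079  0.558  0.344  0.052] [-0.0003 -0.      0.0004  0.0004 -0.0001 -0.001  -0.0001 -0.0002  0.0006]
[[ 0.05  0.61  0.79]
 [-1.    0.03  0.04]
 [ 0.   -0.79  0.61]] [[ 0.05  0.61  0.79]
 [-1.    0.03  0.04]
 [ 0.   -0.79  0.61]]
L 30 [(0.23, 2.47), (0.17, 2.5), (0.11, 2.47), (0.1, 2.39), (0.1, 2.29)]
L 38 [(0.11, 2.46), (0.05, 2.48), (0.01, 2.42), (0.0, 2.34), (0.0, 2.24)]
L 45 [(0.02, 2.42), (0.0, 2.42), (0.0, 2.35), (0.0, 2.26), (0.0, 2.17)]
L 52 [(0.0, 2.35), (0.0, 2.33), (0.0, 2.26), (0.0, 2.17), (0.0, 2.07)]
L 60 [(0.0, 2.24), (0.0, 2.22), (0.0, 2.14), (0.0, 2.05), (0.0, 1.95)]
M 30 [(0.09, 2.5), (0.14, 2.5), (0.09, 2.5), (0.0, 2.5), (0.0, 2.4)]
M 38 [(0.07, 2.5), (0.07, 2.5), (0.02, 2.5), (0.0, 2.44), (0.0, 2.34)]
M 45 [(0.01, 2.5), (0.01, 2.5), (0.0, 2.44), (0.0, 2.36), (0.0, 2.26)]
M 52 [(0.0, 2.44), (0.0, 2.43), (0.0, 2.35), (0.0, 2.26), (0.0, 2.16)]
M 60 [(0.0, 2.33), (0.0, 2.31), (0.0, 2.23), (0.0, 2.14), (0.0, 2.04)]
R 30 [(0.0, 2.45), (0.0, 2.48), (0.0, 2.44), (0.0, 2.36), (0.0, 2.26)]
R 38 [(0.0, 2.42), (0.0, 2.44), (0.0, 2.37), (0.0, 2.29), (0.0, 2.19)]
R 45 [(0.0, 2.37), (0.0, 2.37), (0.0, 2.3), (0.0, 2.21), (0.0, 2.11)]
R 52 [(0.0, 2.29), (0.0, 2.28), (0.0, 2.2), (0.0, 2.11), (0.0, 2.01)]
R 60 [(0.0, 2.19), (0.0, 2.16), (0.0, 2.08), (0.0, 1.99), (0.0, 1.89)]
```

```bash
cat >> p.py <<'E'
AL=np.radians(52);S=.010
def lipc(k,phi,gap=0):
    return tin(k,(.040-.097*np.cos(phi)+S*np.cos(AL),0,.043+.097*np.sin(phi)-S*np.sin(AL)-gap))
E
python3 - <<'E'
from p import *
k='L';R=Rt(T[k][2],AL)
rows([(tin(k,(-.082,0,.031)),R,C,4),(lipc(k,0,.004),R,C,3)])
E
```

```text
[{"dx": 0.05, "dy": 2.43, "dz": -1.27, "wx": 0.001, "wy": 0.0, "wz": -0.0, "jaw": 1}, {"dx": 0.11, "dy": 4.85, "dz": -2.54, "wx": 0.002, "wy": 0.001, "wz": -0.001, "jaw": 1}, {"dx": 0.16, "dy": 7.28, "dz": -3.81, "wx": 0.002, "wy": 0.001, "wz": -0.001, "jaw": 1}, {"dx": 0.21, "dy": 9.7, "dz": -5.08, "wx": 0.003, "wy": 0.002, "wz": -0.001, "jaw": 1}, {"dx": 0.21, "dy": 10.34, "dz": -4.26, "wx": 0.003, "wy": 0.002, "wz": -0.001, "jaw": 1}, {"dx": 0.22, "dy": 10.97, "dz": -3.43, "wx": 0.003, "wy": 0.002, "wz": -0.001, "jaw": 1}, {"dx": 0.22, "dy": 11.6, "dz": -2.61, "wx": 0.003, "wy": 0.002, "wz": -0.001, "jaw": 1}]
```

>>> {"method": "arm_command", "body": {"targets": [{"dx": 0.05,"dy": 2.43,"dz": -1.27,"jaw": 1},{"dx": 0.1,"dy": 4.85,"dz": -2.54,"jaw": 1},{"dx": 0.2,"dy": 7.3,"dz": -3.8,"jaw": 1},{"dx": 0.2,"dy": 9.7,"dz": -5.1,"jaw": 1},{"dx": 0.2,"dy": 9.7,"dz": -5.1,"jaw": 1},{"dx": 0.2,"dy": 10.3,"dz": -4.3,"jaw": 1},{"dx": 0.2,"dy": 11,"dz": -3.4,"jaw": 1},{"dx": 0.2,"dy": 11.6,"dz": -2.6,"jaw": 1},{"dx": 0.2,"dy": 11.6,"dz": -2.6,"jaw": 1}]}}

```text
invalid input at $.targets[0]: expected keys dx, dy, dz, wx, wy, wz, jaw
```

Run:
```python
from p import *
s=readout.sense();print(s['joints'].round(2))
p,R=cur();print('corner',(p+R.apply(C)).round(4),'want',lipc('L',0,.004).round(4))
save('wrist','w1')
im=save('side','s1');cv2.imwrite('pics/s1c.png',cv2.resize(im[60:260,200:360,::-1],None,fx=4,fy=3))
k='L';R=Rt(T[k][2],AL)
rows([(lipc(k,f),R,C,1) for f in [-.03,0,.06,.12,.2,.3,.4,.5,.6,.7]])
```

```text
[ 0.36 -0.64  2.46 -0.29  0.71  2.04]
corner [0.4949 0.1663 0.1387] want [0.5455 0.1666 0.0311]
[{"dx": 0.27, "dy": 11.52, "dz": -2.53, "wx": 0.004, "wy": 0.006, "wz": -0.003, "jaw": 1}, {"dx": 0.27, "dy": 11.28, "dz": -2.35, "wx": 0.004, "wy": 0.006, "wz": -0.003, "jaw": 1}, {"dx": 0.27, "dy": 10.84, "dz": -1.98, "wx": 0.004, "wy": 0.006, "wz": -0.003, "jaw": 1}, {"dx": 0.27, "dy": 10.41, "dz": -1.59, "wx": 0.004, "wy": 0.006, "wz": -0.003, "jaw": 1}, {"dx": 0.28, "dy": 9.88, "dz": -1.02, "wx": 0.004, "wy": 0.006, "wz": -0.003, "jaw": 1}, {"dx": 0.28, "dy": 9.29, "dz": -0.25, "wx": 0.004, "wy": 0.006, "wz": -0.003, "jaw": 1}, {"dx": 0.28, "dy": 8.77, "dz": 0.57, "wx": 0.004, "wy": 0.006, "wz": -0.003, "jaw": 1}, {"dx": 0.29, "dy": 8.34, "dz": 1.43, "wx": 0.004, "wy": 0.006, "wz": -0.003, "jaw": 1}, {"dx": 0.29, "dy": 8.0, "dz": 2.34, "wx": 0.004, "wy": 0.006, "wz": -0.003, "jaw": 1}, {"dx": 0.3, "dy": 7.74, "dz": 3.28, "wx": 0.004, "wy": 0.006, "wz": -0.003, "jaw": 1}]
```

View pics/w1.png

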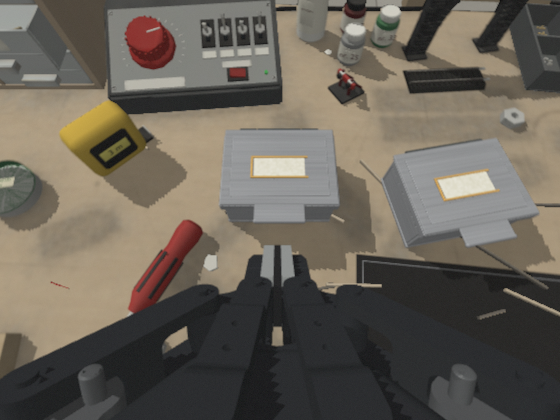

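View pics/s1c.png

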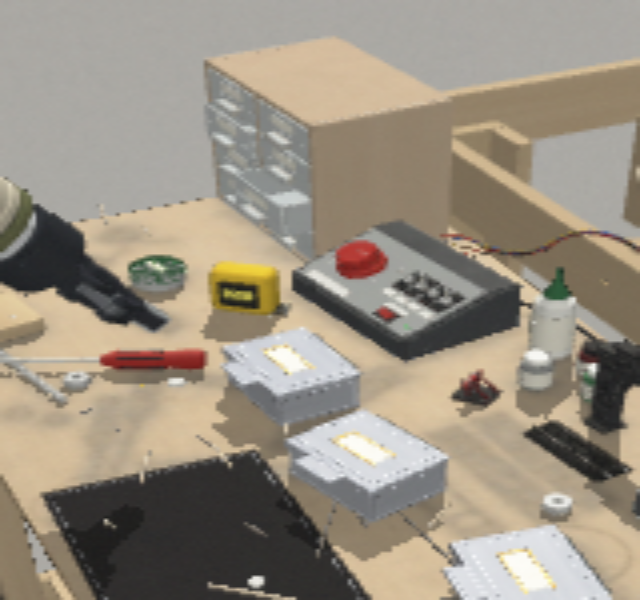

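>>> {"method": "arm_command", "body": {"targets": [{"dx": 0.05,"dy": 2.43,"dz": -1.27,"wx": 0,"wy": 0,"wz": 0,"jaw": 1},{"dx": 0.1,"dy": 4.85,"dz": -2.54,"wx": 0,"wy": 0,"wz": 0,"jaw": 1},{"dx": 0.2,"dy": 7.3,"dz": -3.8,"wx": 0,"wy": 0,"wz": 0,"jaw": 1},{"dx": 0.2,"dy": 9.7,"dz": -5.1,"wx": 0,"wy": 0,"wz": 0,"jaw": 1},{"dx": 0.2,"dy": 9.7,"dz": -5.1,"wx": 0,"wy": 0,"wz": 0,"jaw": 1},{"dx": 0.2,"dy": 10.3,"dz": -4.3,"wx": 0,"wy": 0,"wz": 0,"jaw": 1},{"dx": 0.2,"dy": 11,"dz": -3.4,"wx": 0,"wy": 0,"wz": 0,"jaw": 1},{"dx": 0.2,"dy": 11.6,"dz": -2.6,"wx": 0,"wy": 0,"wz": 0,"jaw": 1},{"dx": 0.2,"dy": 11.6,"dz": -2.6,"wx": 0,"wy": 0,"wz": 0,"jaw": 1}]}}

```text
time: 3.15
eef_pos: [0.5255, 0.1657, 0.0445]
eef_rot: [0.653, -0.319, 0.301, -0.618]
contact_force: [0.1, -0.9, -0.4]
width: -0.0
```

Run:
```python
from p import *
s=readout.sense();print(s['joints'].round(2),s['contact_force'])
p,R=cur();print('corner',(p+R.apply(C)).round(4),'want',lipc('L',0,.004).round(4))
save('wrist','w2')
k='L';R=Rt(T[k][2],AL)
rows([(lipc(k,f),R,C,1) for f in [-.03,0,.06,.12,.2,.3,.4,.5,.6,.7]])
```

```text
[ 0.31 -0.2   2.38 -0.47  0.35  2.21] [ 0.08147073 -0.93817957 -0.35532092]
corner [0.5476 0.1669 0.0339] want [0.5455 0.1666 0.0311]
[{"dx": -0.01, "dy": 0.0, "dz": -0.16, "wx": 0.001, "wy": 0.006, "wz": -0.003, "jaw": 1}, {"dx": -0.01, "dy": -0.23, "dz": 0.02, "wx": 0.001, "wy": 0.006, "wz": -0.003, "jaw": 1}, {"dx": -0.01, "dy": -0.68, "dz": 0.39, "wx": 0.001, "wy": 0.006, "wz": -0.003, "jaw": 1}, {"dx": -0.0, "dy": -1.1, "dz": 0.79, "wx": 0.001, "wy": 0.006, "wz": -0.003, "jaw": 1}, {"dx": -0.0, "dy": -1.63, "dz": 1.36, "wx": 0.001, "wy": 0.006, "wz": -0.003, "jaw": 1}, {"dx": 0.0, "dy": -2.22, "dz": 2.12, "wx": 0.001, "wy": 0.006, "wz": -0.003, "jaw": 1}, {"dx": 0.0, "dy": -2.74, "dz": 2.95, "wx": 0.001, "wy": 0.006, "wz": -0.003, "jaw": 1}, {"dx": 0.01, "dy": -3.17, "dz": 3.81, "wx": 0.001, "wy": 0.006, "wz": -0.003, "jaw": 1}, {"dx": 0.01, "dy": -3.51, "dz": 4.72, "wx": 0.001, "wy": 0.006, "wz": -0.003, "jaw": 1}, {"dx": 0.02, "dy": -3.76, "dz": 5.66, "wx": 0.001, "wy": 0.006, "wz": -0.003, "jaw": 1}]
```

View pics/w2.png

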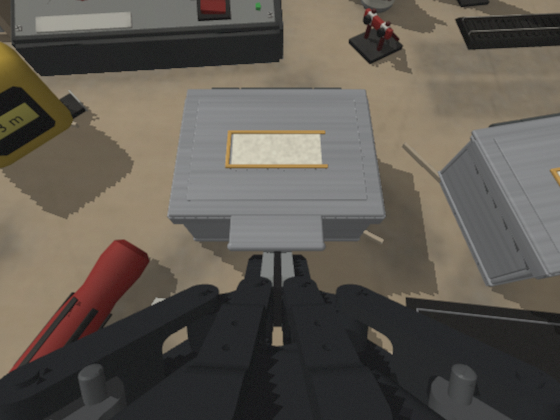

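>>> {"method": "arm_command", "body": {"targets": [{"dx": 0,"dy": 0,"dz": -0.15,"wx": 0,"wy": 0,"wz": 0,"jaw": 1},{"dx": 0,"dy": -0.23,"dz": 0.02,"wx": 0,"wy": 0,"wz": 0,"jaw": 1},{"dx": 0,"dy": -0.68,"dz": 0.4,"wx": 0,"wy": 0,"wz": 0,"jaw": 1},{"dx": 0,"dy": -1.1,"dz": 0.8,"wx": 0,"wy": 0,"wz": 0,"jaw": 1},{"dx": 0,"dy": -1.63,"dz": 1.36,"wx": 0,"wy": 0,"wz": 0,"jaw": 1}]}}

```text
time: 3.7
eef_pos: [0.5236, 0.1656, 0.063]
eef_rot: [0.652, -0.32, 0.302, -0.617]
contact_force: [-1.9, 0.3, -0.4]
width: -0.001
```

>>> {"method": "arm_command", "body": {"targets": [{"dx": 0,"dy": -0.6,"dz": 0.76,"wx": 0,"wy": 0,"wz": 0,"jaw": 1},{"dx": 0,"dy": -1.1,"dz": 1.6,"wx": 0,"wy": 0,"wz": 0,"jaw": 1},{"dx": 0,"dy": -1.54,"dz": 2.45,"wx": 0,"wy": 0,"wz": 0,"jaw": 1},{"dx": 0,"dy": -1.88,"dz": 3.36,"wx": 0,"wy": 0,"wz": 0,"jaw": 1},{"dx": 0,"dy": -2.13,"dz": 4.3,"wx": 0,"wy": 0,"wz": 0,"jaw": 1}]}}

```text
time: 4.2
eef_pos: [0.5461, 0.167, 0.1076]
eef_rot: [0.652, -0.319, 0.302, -0.618]
contact_force: [0.6, 1.0, -0.5]
width: -0.0
```

Run:
```python
from p import *
s=readout.sense();print(s['joints'].round(2),s['contact_force'])
p,R=cur();print('corner',(p+R.apply(C)).round(4),'want',lipc('L',.7).round(4))
save('side','s2')
im=cv2.imread('pics/s2.png');cv2.imwrite('pics/s2c.png',cv2.resize(im[110:250,210:350],None,fx=4,fy=4))
k='L';R=Rt(T[k][2],AL)
rows([(lipc(k,f),R,C,1) for f in [.8,.9,1,1.1,1.2,1.3,1.4,1.5,1.58,1.65]])
```

```text
[ 0.3  -0.29  2.31 -0.31  0.5   2.04] [ 0.59267947  1.00812403 -0.50165932]
corner [0.5682 0.1682 0.097 ] want [0.5683 0.1677 0.0976]
[{"dx": 0.07, "dy": -0.14, "dz": 0.75, "wx": -0.001, "wy": 0.005, "wz": -0.003, "jaw": 1}, {"dx": 0.07, "dy": -0.2, "dz": 1.72, "wx": -0.001, "wy": 0.005, "wz": -0.003, "jaw": 1}, {"dx": 0.08, "dy": -0.16, "dz": 2.69, "wx": -0.001, "wy": 0.005, "wz": -0.003, "jaw": 1}, {"dx": 0.08, "dy": -0.02, "dz": 3.65, "wx": -0.001, "wy": 0.005, "wz": -0.003, "jaw": 1}, {"dx": 0.09, "dy": 0.22, "dz": 4.59, "wx": -0.001, "wy": 0.005, "wz": -0.003, "jaw": 1}, {"dx": 0.09, "dy": 0.54, "dz": 5.5, "wx": -0.001, "wy": 0.005, "wz": -0.003, "jaw": 1}, {"dx": 0.1, "dy": 0.96, "dz": 6.38, "wx": -0.001, "wy": 0.005, "wz": -0.003, "jaw": 1}, {"dx": 0.11, "dy": 1.46, "dz": 7.21, "wx": -0.001, "wy": 0.005, "wz": -0.003, "jaw": 1}, {"dx": 0.11, "dy": 1.92, "dz": 7.83, "wx": -0.001, "wy": 0.005, "wz": -0.003, "jaw": 1}, {"dx": 0.12, "dy": 2.36, "dz": 8.35, "wx": -0.001, "wy": 0.005, "wz": -0.003, "jaw": 1}]
```

View pics/s2c.png

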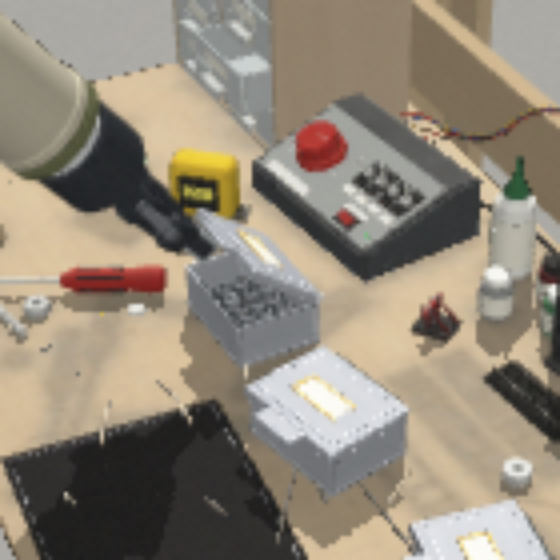

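>>> {"method": "arm_command", "body": {"targets": [{"dx": 0,"dy": -0.14,"dz": 0.75,"wx": 0,"wy": 0,"wz": 0,"jaw": 1},{"dx": 0,"dy": -0.2,"dz": 1.72,"wx": 0,"wy": 0,"wz": 0,"jaw": 1},{"dx": 0,"dy": -0.16,"dz": 2.7,"wx": 0,"wy": 0,"wz": 0,"jaw": 1},{"dx": 0,"dy": 0,"dz": 3.65,"wx": 0,"wy": 0,"wz": 0,"jaw": 1},{"dx": 0,"dy": 0.22,"dz": 4.6,"wx": 0,"wy": 0,"wz": 0,"jaw": 1},{"dx": 0,"dy": 0.54,"dz": 5.5,"wx": 0,"wy": 0,"wz": 0,"jaw": 1}]}}

```text
time: 4.85
eef_pos: [0.5929, 0.1696, 0.1363]
eef_rot: [0.652, -0.32, 0.302, -0.618]
contact_force: [-0.2, 0.3, 0.3]
width: -0.001
```

>>> {"method": "arm_command", "body": {"targets": [{"dx": 0,"dy": 0.42,"dz": 0.88,"wx": 0,"wy": 0,"wz": 0,"jaw": 1},{"dx": 0,"dy": 0.92,"dz": 1.7,"wx": 0,"wy": 0,"wz": 0,"jaw": 1},{"dx": 0,"dy": 1.38,"dz": 2.33,"wx": 0,"wy": 0,"wz": 0,"jaw": 1},{"dx": 0,"dy": 1.82,"dz": 2.85,"wx": 0,"wy": 0,"wz": 0,"jaw": 1},{"dx": 0,"dy": 1.82,"dz": 2.85,"wx": 0,"wy": 0,"wz": 0,"jaw": 1}]}}

```text
time: 5.35
eef_pos: [0.6262, 0.1713, 0.1388]
eef_rot: [0.652, -0.32, 0.302, -0.618]
contact_force: [0.3, 0.3, 0.3]
width: -0.001
```

Run:
```python
from p import *
s=readout.sense();print(s['contact_force'])
p,R=cur();print('corner',(p+R.apply(C)).round(4),'want',lipc('L',1.65).round(4))
save('side','s3')
im=cv2.imread('pics/s3.png');cv2.imwrite('pics/s3c.png',cv2.resize(im[110:250,210:350],None,fx=4,fy=4))
k='M';R2=Rt(T[k][2],AL)
# retreat back then over to M front
rows([(lipc('L',1.65)+[-.10,-.02,.02],R,C,3),(tin(k,(-.082,0,.10)),R2,C,4),(tin(k,(-.082,0,.029)),R2,C,3)])
```

```text
[0.26778533 0.30182107 0.33442521]
corner [0.6484 0.1725 0.1281] want [0.6501 0.1717 0.1318]
[{"dx": 0.51, "dy": -2.65, "dz": -2.11, "wx": 0.0, "wy": 0.0, "wz": 0.0, "jaw": 1}, {"dx": 1.03, "dy": -5.29, "dz": -4.23, "wx": 0.0, "wy": 0.0, "wz": 0.0, "jaw": 1}, {"dx": 1.54, "dy": -7.94, "dz": -6.34, "wx": 0.0, "wy": 0.0, "wz": 0.0, "jaw": 1}, {"dx": 5.76, "dy": -7.7, "dz": -8.17, "wx": 0.001, "wy": -0.036, "wz": 0.029, "jaw": 1}, {"dx": 9.99, "dy": -7.47, "dz": -9.99, "wx": 0.002, "wy": -0.072, "wz": 0.057, "jaw": 1}, {"dx": 14.21, "dy": -7.23, "dz": -11.82, "wx": 0.003, "wy": -0.108, "wz": 0.086, "jaw": 1}, {"dx": 18.43, "dy": -7.0, "dz": -13.64, "wx": 0.004, "wy": -0.144, "wz": 0.114, "jaw": 1}, {"dx": 18.43, "dy": -5.13, "dz": -15.09, "wx": 0.004, "wy": -0.144, "wz": 0.114, "jaw": 1}, {"dx": 18.42, "dy": -3.26, "dz": -16.54, "wx": 0.004, "wy": -0.144, "wz": 0.114, "jaw": 1}, {"dx": 18.42, "dy": -1.39, "dz": -17.99, "wx": 0.004, "wy": -0.144, "wz": 0.114, "jaw": 1}]
```

View pics/s3c.png

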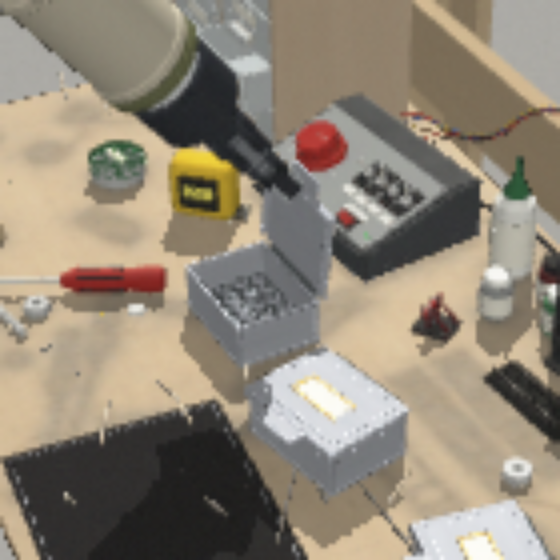

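Run:
```python
from kin import *
k='M'
for yaw in (T[k][2],0.1):
  for al in (52,56,60):
    R=Rt(yaw,np.radians(al))
    for q in ((-.082,0,.10),(-.075,0,.028),(-.065,0,.028),(-.05,0,.03)):
      j,e=ik(tin(k,q)-R.apply(C),R);print(round(yaw,2),al,q,round(e,3),j.round(2))
```

```text
0.24 52 (-0.082, 0, 0.1) 0.024 [-0.43 -0.6   2.5   0.56  0.8   0.59]
0.24 52 (-0.075, 0, 0.028) 0.013 [-0.42 -0.35  2.5   0.75  0.59  0.36]
0.24 52 (-0.065, 0, 0.028) 0.0 [-0.39 -0.32  2.49  0.77  0.55  0.36]
0.24 52 (-0.05, 0, 0.03) 0.0 [-0.37 -0.28  2.45  0.77  0.53  0.38]
0.24 56 (-0.082, 0, 0.1) 0.0 [-0.39 -0.58  2.47  0.47  0.81  0.69]
0.24 56 (-0.075, 0, 0.028) 0.0 [-0.37 -0.34  2.46  0.6   0.6   0.52]
0.24 56 (-0.065, 0, 0.028) 0.0 [-0.36 -0.3   2.44  0.6   0.59  0.54]
0.24 56 (-0.05, 0, 0.03) 0.0 [-0.33 -0.26  2.4   0.6   0.57  0.56]
0.24 60 (-0.082, 0, 0.1) 0.0 [-0.35 -0.52  2.4   0.38  0.85  0.79]
0.24 60 (-0.075, 0, 0.028) 0.0 [-0.34 -0.31  2.41  0.47  0.65  0.67]
0.24 60 (-0.065, 0, 0.028) 0.0 [-0.32 -0.27  2.38  0.47  0.63  0.69]
0.24 60 (-0.05, 0, 0.03) 0.0 [-0.3  -0.23  2.34  0.46  0.62  0.71]
0.1 52 (-0.082, 0, 0.1) 0.06 [-0.32 -0.62  2.5   0.37  0.75  0.93]
0.1 52 (-0.075, 0, 0.028) 0.051 [-0.31 -0.37  2.5   0.53  0.51  0.75]
0.1 52 (-0.065, 0, 0.028) 0.022 [-0.3  -0.36  2.5   0.57  0.46  0.73]
0.1 52 (-0.05, 0, 0.03) 0.0 [-0.27 -0.32  2.48  0.59  0.41  0.72]
0.1 56 (-0.082, 0, 0.1) 0.0 [-0.3  -0.63  2.5   0.33  0.75  0.99]
0.1 56 (-0.075, 0, 0.028) 0.0 [-0.29 -0.38  2.49  0.44  0.52  0.85]
0.1 56 (-0.065, 0, 0.028) 0.0 [-0.27 -0.34  2.46  0.44  0.5   0.87]
0.1 56 (-0.05, 0, 0.03) 0.0 [-0.25 -0.29  2.42  0.43  0.48  0.9 ]
0.1 60 (-0.082, 0, 0.1) 0.0 [-0.27 -0.56  2.43  0.26  0.8   1.06]
0.1 60 (-0.075, 0, 0.028) 0.0 [-0.26 -0.34  2.43  0.33  0.58  0.97]
0.1 60 (-0.065, 0, 0.028) 0.0 [-0.25 -0.3   2.4   0.32  0.57  0.99]
0.1 60 (-0.05, 0, 0.03) 0.0 [-0.23 -0.26  2.36  0.31  0.56  1.02]
```

```bash
sed -i 's/^AL=.*/AL=np.radians(56);S=.010/' p.py
python3 - <<'E'
from kin import *
p,R=cur();k='M';R2=Rt(T[k][2],AL)
a=lipc('L',1.65)+[-.07,-.03,.03]
b=tin(k,(-.076,0,.10));c=tin(k,(-.076,0,.028));d=lipc(k,0,.004)
j=readout.sense()['joints']
for pt,r in((a,R),((a+b)/2,Ro.concatenate([R,R2]).mean()),(b,R2),(c,R2),(d,R2)):
    j,e=ik(pt-r.apply(C),r,j);print(j.round(2),round(e,3))
rows([(a,R,C,2),(b,R2,C,5),(c,R2,C,2),(c,R2,C,1)]);
E
```

```text
[ 0.22 -0.4   2.26 -0.17  0.64  1.83] 0.0
[-0.06 -0.54  2.4   0.19  0.68  1.25] 0.0
[-0.38 -0.55  2.45  0.47  0.8   0.7 ] 0.0
[-0.38 -0.34  2.47  0.6   0.6   0.52] 0.0
[-0.33 -0.26  2.4   0.59  0.57  0.56] 0.0
[{"dx": 1.35, "dy": -3.46, "dz": -1.74, "wx": 0.0, "wy": 0.0, "wz": 0.0, "jaw": 1}, {"dx": 2.7, "dy": -6.93, "dz": -3.47, "wx": 0.0, "wy": 0.0, "wz": 0.0, "jaw": 1}, {"dx": 5.82, "dy": -6.89, "dz": -5.38, "wx": -0.013, "wy": -0.03, "wz": 0.022, "jaw": 1}, {"dx": 8.95, "dy": -6.84, "dz": -7.29, "wx": -0.026, "wy": -0.059, "wz": 0.044, "jaw": 1}, {"dx": 12.07, "dy": -6.8, "dz": -9.2, "wx": -0.039, "wy": -0.089, "wz": 0.065, "jaw": 1}, {"dx": 15.19, "dy": -6.75, "dz": -11.11, "wx": -0.053, "wy": -0.118, "wz": 0.087, "jaw": 1}, {"dx": 18.31, "dy": -6.71, "dz": -13.02, "wx": -0.066, "wy": -0.148, "wz": 0.109, "jaw": 1}, {"dx": 18.3, "dy": -3.87, "dz": -15.22, "wx": -0.066, "wy": -0.148, "wz": 0.109, "jaw": 1}, {"dx": 18.3, "dy": -1.02, "dz": -17.43, "wx": -0.066, "wy": -0.148, "wz": 0.109, "jaw": 1}, {"dx": 18.3, "dy": -1.02, "dz": -17.43, "wx": -0.066, "wy": -0.148, "wz": 0.109, "jaw": 1}]
```

>>> {"method": "arm_command", "body": {"targets": [{"dx": 1.3,"dy": -3.4,"dz": -1.7,"wx": 0,"wy": 0,"wz": 0,"jaw": 1},{"dx": 2.7,"dy": -6.9,"dz": -3.5,"wx": 0,"wy": 0,"wz": 0,"jaw": 1},{"dx": 5.8,"dy": -6.9,"dz": -5.4,"wx": -0.013,"wy": -0.03,"wz": 0.022,"jaw": 1},{"dx": 9,"dy": -6.8,"dz": -7.3,"wx": -0.026,"wy": -0.06,"wz": 0.044,"jaw": 1},{"dx": 12,"dy": -6.8,"dz": -9.2,"wx": -0.039,"wy": -0.09,"wz": 0.065,"jaw": 1},{"dx": 15.2,"dy": -6.8,"dz": -11.1,"wx": -0.053,"wy": -0.118,"wz": 0.087,"jaw": 1},{"dx": 18.3,"dy": -6.7,"dz": -13,"wx": -0.066,"wy": -0.148,"wz": 0.109,"jaw": 1},{"dx": 18.3,"dy": -6.7,"dz": -13,"wx": -0.066,"wy": -0.148,"wz": 0.109,"jaw": 1},{"dx": 18.3,"dy": -6.7,"dz": -13,"wx": -0.066,"wy": -0.148,"wz": 0.109,"jaw": 1}]}}

```text
time: 6.3
eef_pos: [0.4916, -0.0207, 0.1119]
eef_rot: [0.693, -0.368, 0.291, -0.547]
contact_force: [-0.3, 0.4, 0.5]
width: 0.002
```

Run:
```python
from p import *
s=readout.sense();print(s['joints'].round(2),s['contact_force'].round(2))
p,R=cur();k='M';R2=Rt(T[k][2],AL);print('corner',(p+R.apply(C)).round(4),'want',tin(k,(-.076,0,.1)).round(4))
im=save('top','t1')[:,:,::-1];cv2.imwrite('pics/t1c.png',cv2.resize(im[150:250,170:330],None,fx=5,fy=5,interpolation=cv2.INTER_CUBIC))
c=tin(k,(-.076,0,.028));d=lipc(k,0,.004)
rows([(c,R2,C,3),(c,R2,C,1),(d,R2,C,2),(d,R2,C,2)]);
```

```text
[-0.38 -0.56  2.46  0.46  0.8   0.71] [-0.33  0.4   0.54]
corner [ 0.5124 -0.0157  0.0998] want [ 0.5128 -0.0144  0.1   ]
[{"dx": -0.0, "dy": 2.0, "dz": -1.35, "wx": -0.0, "wy": -0.001, "wz": 0.0, "jaw": 1}, {"dx": -0.0, "dy": 3.99, "dz": -2.7, "wx": -0.0, "wy": -0.002, "wz": 0.001, "jaw": 1}, {"dx": -0.01, "dy": 5.99, "dz": -4.04, "wx": -0.0, "wy": -0.003, "wz": 0.001, "jaw": 1}, {"dx": -0.01, "dy": 5.99, "dz": -4.04, "wx": -0.0, "wy": -0.003, "wz": 0.001, "jaw": 1}, {"dx": -0.01, "dy": 6.56, "dz": -2.95, "wx": -0.0, "wy": -0.003, "wz": 0.001, "jaw": 1}, {"dx": -0.01, "dy": 7.14, "dz": -1.85, "wx": -0.0, "wy": -0.003, "wz": 0.001, "jaw": 1}, {"dx": -0.01, "dy": 7.14, "dz": -1.85, "wx": -0.0, "wy": -0.003, "wz": 0.001, "jaw": 1}, {"dx": -0.01, "dy": 7.14, "dz": -1.85, "wx": -0.0, "wy": -0.003, "wz": 0.001, "jaw": 1}]
```

View pics/t1c.png

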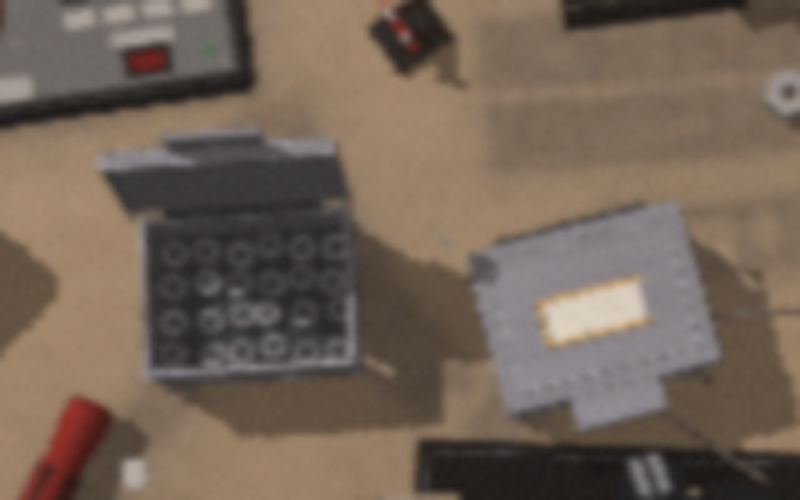

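Run:
```python
from p import *
for f in (1.4,1.5,1.6,1.7,1.8):
    q=w2px('top',tin('L',(.04-.097*np.cos(f),0,.043+.097*np.sin(f))));print(f,(q-[170,150])*5, ((w2px('top',tin('L',(.04-.08*np.cos(f),.052,.043+.08*np.sin(f)))))-[170,150])*5)
```

```text
1.4 [212.00966125 200.56006351] [101.11860283 208.61441198]
1.5 [210.80998251 178.47284717] [100.17518102 190.71178049]
1.6 [209.96224766 156.73262426] [ 99.60730057 173.07481812]
1.7 [209.47605045 135.61987529] [ 99.42079594 155.92141935]
1.8 [209.35515427 115.40231535] [ 99.61582708 139.46054827]
```

>>> {"method": "arm_command", "body": {"targets": [{"dx": 0,"dy": 2,"dz": -1.35,"wx": 0,"wy": 0,"wz": 0,"jaw": 1},{"dx": 0,"dy": 4,"dz": -2.7,"wx": 0,"wy": 0,"wz": 0,"jaw": 1},{"dx": 0,"dy": 6,"dz": -4,"wx": 0,"wy": 0,"wz": 0,"jaw": 1},{"dx": 0,"dy": 6,"dz": -4,"wx": 0,"wy": 0,"wz": 0,"jaw": 1},{"dx": 0,"dy": 6.6,"dz": -2.9,"wx": 0,"wy": 0,"wz": 0,"jaw": 1},{"dx": 0,"dy": 7.1,"dz": -1.85,"wx": 0,"wy": 0,"wz": 0,"jaw": 1},{"dx": 0,"dy": 7.1,"dz": -1.85,"wx": 0,"wy": 0,"wz": 0,"jaw": 1}]}}

```text
time: 7.05
eef_pos: [0.518, -0.0123, 0.0457]
eef_rot: [0.695, -0.369, 0.288, -0.545]
contact_force: [0.2, 0.7, 0.2]
width: -0.001
```

Run:
```python
from p import *
s=readout.sense();print(s['joints'].round(2),s['contact_force'].round(2))
p,R=cur();k='M';R2=Rt(T[k][2],AL);print('corner',(p+R.apply(C)).round(4),'want',lipc(k,0,.004).round(4))
print(save('wrist','w3').shape)
rows([(lipc(k,f),R2,C,1) for f in [-.03,0,.06,.12,.2,.3,.4,.5,.6,.7]])
```

```text
[-0.33 -0.3   2.42  0.58  0.58  0.58] [0.24 0.7  0.18]
corner [ 0.5389 -0.0072  0.0336] want [ 0.5367 -0.0086  0.0307]
(420, 560, 3)
[{"dx": 0.1, "dy": 0.01, "dz": -0.18, "wx": -0.002, "wy": 0.002, "wz": -0.001, "jaw": 1}, {"dx": 0.1, "dy": -0.24, "dz": -0.02, "wx": -0.002, "wy": 0.002, "wz": -0.001, "jaw": 1}, {"dx": 0.1, "dy": -0.71, "dz": 0.32, "wx": -0.002, "wy": 0.002, "wz": -0.001, "jaw": 1}, {"dx": 0.1, "dy": -1.16, "dz": 0.69, "wx": -0.002, "wy": 0.002, "wz": -0.001, "jaw": 1}, {"dx": 0.1, "dy": -1.72, "dz": 1.22, "wx": -0.002, "wy": 0.002, "wz": -0.001, "jaw": 1}, {"dx": 0.1, "dy": -2.37, "dz": 1.95, "wx": -0.002, "wy": 0.002, "wz": -0.001, "jaw": 1}, {"dx": 0.1, "dy": -2.94, "dz": 2.74, "wx": -0.002, "wy": 0.002, "wz": -0.001, "jaw": 1}, {"dx": 0.1, "dy": -3.42, "dz": 3.57, "wx": -0.002, "wy": 0.002, "wz": -0.001, "jaw": 1}, {"dx": 0.1, "dy": -3.82, "dz": 4.46, "wx": -0.002, "wy": 0.002, "wz": -0.001, "jaw": 1}, {"dx": 0.11, "dy": -4.13, "dz": 5.38, "wx": -0.002, "wy": 0.002, "wz": -0.001, "jaw": 1}]
```

View pics/w3.png

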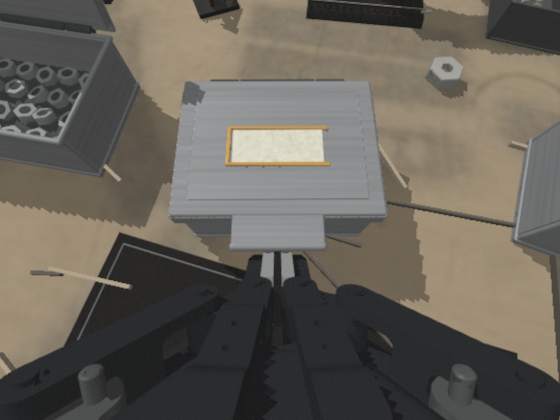

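>>> {"method": "arm_command", "body": {"targets": [{"dx": 0,"dy": 0,"dz": -0.15,"wx": 0,"wy": 0,"wz": 0,"jaw": 1},{"dx": 0,"dy": -0.24,"dz": 0,"wx": 0,"wy": 0,"wz": 0,"jaw": 1},{"dx": 0,"dy": -0.7,"dz": 0.34,"wx": 0,"wy": 0,"wz": 0,"jaw": 1},{"dx": 0,"dy": -1.16,"dz": 0.7,"wx": 0,"wy": 0,"wz": 0,"jaw": 1},{"dx": 0,"dy": -1.7,"dz": 1.22,"wx": 0,"wy": 0,"wz": 0,"jaw": 1},{"dx": 0,"dy": -2.35,"dz": 1.95,"wx": 0,"wy": 0,"wz": 0,"jaw": 1},{"dx": 0,"dy": -2.9,"dz": 2.75,"wx": 0,"wy": 0,"wz": 0,"jaw": 1}]}}

```text
time: 7.8
eef_pos: [0.5226, -0.0121, 0.0838]
eef_rot: [0.694, -0.369, 0.29, -0.546]
contact_force: [-0.5, -0.4, -0.4]
width: -0.002
```

>>> {"method": "arm_command", "body": {"targets": [{"dx": 0,"dy": -0.5,"dz": 0.83,"wx": 0,"wy": 0,"wz": 0,"jaw": 1},{"dx": 0,"dy": -0.9,"dz": 1.7,"wx": 0,"wy": 0,"wz": 0,"jaw": 1},{"dx": 0,"dy": -1.2,"dz": 2.65,"wx": 0,"wy": 0,"wz": 0,"jaw": 1}]}}

```text
time: 8.1
eef_pos: [0.5378, -0.0084, 0.1086]
eef_rot: [0.694, -0.369, 0.29, -0.546]
contact_force: [-0.0, -0.4, 0.8]
width: -0.002
```

Run:
```python
from p import *
s=readout.sense();print(s['contact_force'])
p,R=cur();k='M';print('corner',(p+R.apply(C)).round(4),'want',lipc(k,.7).round(4))
R=Rt(T[k][2],AL)
rows([(lipc(k,f),R,C,1) for f in [.8,.9,1,1.1,1.2,1.3,1.4,1.5,1.58,1.66]])
```

```text
[-0.00485544 -0.39588236  0.78902653]
corner [ 0.5586 -0.0033  0.0965] want [ 0.5588 -0.0032  0.0972]
[{"dx": -0.01, "dy": -0.26, "dz": 1.0, "wx": -0.001, "wy": 0.0, "wz": 0.0, "jaw": 1}, {"dx": -0.01, "dy": -0.38, "dz": 1.97, "wx": -0.001, "wy": 0.0, "wz": 0.0, "jaw": 1}, {"dx": -0.01, "dy": -0.41, "dz": 2.94, "wx": -0.001, "wy": 0.0, "wz": 0.0, "jaw": 1}, {"dx": -0.01, "dy": -0.34, "dz": 3.9, "wx": -0.001, "wy": 0.0, "wz": 0.0, "jaw": 1}, {"dx": -0.01, "dy": -0.17, "dz": 4.86, "wx": -0.001, "wy": 0.0, "wz": 0.0, "jaw": 1}, {"dx": -0.01, "dy": 0.09, "dz": 5.79, "wx": -0.001, "wy": 0.0, "wz": 0.0, "jaw": 1}, {"dx": -0.01, "dy": 0.45, "dz": 6.69, "wx": -0.001, "wy": 0.0, "wz": 0.0, "jaw": 1}, {"dx": -0.01, "dy": 0.89, "dz": 7.56, "wx": -0.001, "wy": 0.0, "wz": 0.0, "jaw": 1}, {"dx": -0.01, "dy": 1.3, "dz": 8.21, "wx": -0.001, "wy": 0.0, "wz": 0.0, "jaw": 1}, {"dx": -0.01, "dy": 1.77, "dz": 8.83, "wx": -0.001, "wy": 0.0, "wz": 0.0, "jaw": 1}]
```

>>> {"method": "arm_command", "body": {"targets": [{"dx": 0,"dy": -0.26,"dz": 1,"wx": 0,"wy": 0,"wz": 0,"jaw": 1},{"dx": 0,"dy": -0.38,"dz": 1.97,"wx": 0,"wy": 0,"wz": 0,"jaw": 1},{"dx": 0,"dy": -0.4,"dz": 2.9,"wx": 0,"wy": 0,"wz": 0,"jaw": 1},{"dx": 0,"dy": -0.34,"dz": 3.9,"wx": 0,"wy": 0,"wz": 0,"jaw": 1},{"dx": 0,"dy": -0.17,"dz": 4.86,"wx": 0,"wy": 0,"wz": 0,"jaw": 1}]}}

```text
time: 8.6
eef_pos: [0.5759, 0.0012, 0.1363]
eef_rot: [0.694, -0.369, 0.29, -0.546]
contact_force: [-0.4, 0.5, 0.2]
width: -0.001
```

>>> {"method": "arm_command", "body": {"targets": [{"dx": 0,"dy": 0.26,"dz": 0.93,"wx": 0,"wy": 0,"wz": 0,"jaw": 1},{"dx": 0,"dy": 0.6,"dz": 1.83,"wx": 0,"wy": 0,"wz": 0,"jaw": 1},{"dx": 0,"dy": 1.06,"dz": 2.7,"wx": 0,"wy": 0,"wz": 0,"jaw": 1},{"dx": 0,"dy": 1.47,"dz": 3.35,"wx": 0,"wy": 0,"wz": 0,"jaw": 1},{"dx": 0,"dy": 1.94,"dz": 4,"wx": 0,"wy": 0,"wz": 0,"jaw": 1},{"dx": 0,"dy": 1.94,"dz": 4,"wx": 0,"wy": 0,"wz": 0,"jaw": 1}]}}

```text
time: 9.2
eef_pos: [0.6186, 0.0116, 0.1422]
eef_rot: [0.694, -0.369, 0.29, -0.545]
contact_force: [0.4, -0.3, -0.6]
width: -0.001
```

Run:
```python
from kin import *
s=readout.sense();print(s['contact_force'])
p,R=cur();k='M';print('corner',(p+R.apply(C)).round(4),'want',lipc(k,1.66).round(4))
a=lipc('M',1.65)+[-.07,-.03,.03]
k='R';R2=Rt(T[k][2],AL)
b=tin(k,(-.080,0,.10));c=tin(k,(-.080,0,.028));d=lipc(k,0,.004)
j=s['joints'];print(j.round(2))
for pt,r in((a,R),((a+b)/2,Ro.concatenate([R,R2]).mean()),(b,R2),(c,R2),(d,R2)):
    j,e=ik(pt-r.apply(C),r,j);print(j.round(2),round(e,3))
rows([(a,R,C,2),(b,R2,C,5),(b,R2,C,3)]);
```

```text
[ 0.43157338 -0.3226641  -0.57077634]
corner [0.6395 0.0166 0.1301] want [0.6393 0.0164 0.1313]
[-0.2  -0.17  2.11  0.38  0.69  0.91]
[-0.32 -0.44  2.26  0.41  0.85  0.82] 0.0
[-0.47 -0.43  2.31  0.41  0.78  0.83] 0.0
[-0.61 -0.36  2.32  0.41  0.68  0.84] 0.0
[-0.61 -0.17  2.33  0.55  0.51  0.68] 0.0
[-0.57 -0.09  2.25  0.53  0.49  0.73] 0.0
[{"dx": 0.64, "dy": -3.43, "dz": -2.29, "wx": 0.0, "wy": 0.0, "wz": 0.0, "jaw": 1}, {"dx": 1.27, "dy": -6.87, "dz": -4.57, "wx": 0.0, "wy": 0.0, "wz": 0.0, "jaw": 1}, {"dx": 4.35, "dy": -6.69, "dz": -6.5, "wx": -0.0, "wy": 0.062, "wz": -0.042, "jaw": 1}, {"dx": 7.43, "dy": -6.51, "dz": -8.43, "wx": -0.0, "wy": 0.125, "wz": -0.084, "jaw": 1}, {"dx": 10.51, "dy": -6.33, "dz": -10.36, "wx": -0.0, "wy": 0.187, "wz": -0.126, "jaw": 1}, {"dx": 13.59, "dy": -6.15, "dz": -12.28, "wx": -0.0, "wy": 0.249, "wz": -0.168, "jaw": 1}, {"dx": 16.67, "dy": -5.97, "dz": -14.21, "wx": -0.0, "wy": 0.312, "wz": -0.21, "jaw": 1}, {"dx": 16.67, "dy": -5.97, "dz": -14.21, "wx": -0.0, "wy": 0.312, "wz": -0.21, "jaw": 1}, {"dx": 16.67, "dy": -5.97, "dz": -14.21, "wx": -0.0, "wy": 0.312, "wz": -0.21, "jaw": 1}, {"dx": 16.67, "dy": -5.97, "dz": -14.21, "wx": -0.0, "wy": 0.312, "wz": -0.21, "jaw": 1}]
```

>>> {"method": "arm_command", "body": {"targets": [{"dx": 0.6,"dy": -3.4,"dz": -2.3,"wx": 0,"wy": 0,"wz": 0,"jaw": 1},{"dx": 1.3,"dy": -6.9,"dz": -4.6,"wx": 0,"wy": 0,"wz": 0,"jaw": 1},{"dx": 4.3,"dy": -6.7,"dz": -6.5,"wx": 0,"wy": 0.06,"wz": -0.04,"jaw": 1},{"dx": 7.4,"dy": -6.5,"dz": -8.4,"wx": 0,"wy": 0.125,"wz": -0.084,"jaw": 1},{"dx": 10.5,"dy": -6.3,"dz": -10.4,"wx": 0,"wy": 0.187,"wz": -0.126,"jaw": 1},{"dx": 13.6,"dy": -6.1,"dz": -12.3,"wx": 0,"wy": 0.25,"wz": -0.168,"jaw": 1},{"dx": 16.7,"dy": -6,"dz": -14.2,"wx": 0,"wy": 0.312,"wz": -0.21,"jaw": 1},{"dx": 16.7,"dy": -6,"dz": -14.2,"wx": 0,"wy": 0.312,"wz": -0.21,"jaw": 1}]}}

```text
time: 10.0
eef_pos: [0.5087, -0.1887, 0.1106]
eef_rot: [-0.578, 0.308, -0.356, 0.667]
contact_force: [-0.6, 0.3, -0.3]
width: 0.002
```

Run:
```python
from p import *
s=readout.sense();print(s['joints'].round(2),s['contact_force'].round(2))
p,R=cur();k='R';R2=Rt(T[k][2],AL);print('corner',(p+R.apply(C)).round(4),'want',tin(k,(-.080,0,.1)).round(4))
c=tin(k,(-.080,0,.028));d=lipc(k,0,.004)
im=save('top','t2')[:,:,::-1];cv2.imwrite('pics/t2c.png',cv2.resize(im[150:250,200:360],None,fx=5,fy=5,interpolation=cv2.INTER_CUBIC))
for f in (1.4,1.5,1.6,1.7,1.8):
    q=w2px('top',tin('M',(.04-.097*np.cos(f),0,.043+.097*np.sin(f))));print(f,(q-[200,150])*5)
rows([(c,R2,C,3),(c,R2,C,1),(d,R2,C,2),(d,R2,C,2)]);
```

```text
[-0.61 -0.37  2.33  0.41  0.69  0.85] [-0.6   0.26 -0.34]
corner [ 0.5299 -0.1918  0.0985] want [ 0.5324 -0.1891  0.1   ]
1.4 [430.7555713  219.73446631]
1.5 [425.29790787 198.21820473]
1.6 [419.8013103  177.03208241]
1.7 [414.33723737 156.44966425]
1.8 [408.97592511 136.73222594]
[{"dx": -0.05, "dy": 2.0, "dz": -1.28, "wx": 0.001, "wy": -0.001, "wz": 0.0, "jaw": 1}, {"dx": -0.1, "dy": 4.0, "dz": -2.55, "wx": 0.001, "wy": -0.002, "wz": 0.0, "jaw": 1}, {"dx": -0.15, "dy": 6.01, "dz": -3.83, "wx": 0.002, "wy": -0.003, "wz": 0.0, "jaw": 1}, {"dx": -0.15, "dy": 6.01, "dz": -3.83, "wx": 0.002, "wy": -0.003, "wz": 0.0, "jaw": 1}, {"dx": -0.16, "dy": 6.69, "dz": -2.57, "wx": 0.002, "wy": -0.003, "wz": 0.0, "jaw": 1}, {"dx": -0.16, "dy": 7.38, "dz": -1.31, "wx": 0.002, "wy": -0.003, "wz": 0.0, "jaw": 1}, {"dx": -0.16, "dy": 7.38, "dz": -1.31, "wx": 0.002, "wy": -0.003, "wz": 0.0, "jaw": 1}, {"dx": -0.16, "dy": 7.38, "dz": -1.31, "wx": 0.002, "wy": -0.003, "wz": 0.0, "jaw": 1}]
```

View pics/t2c.png

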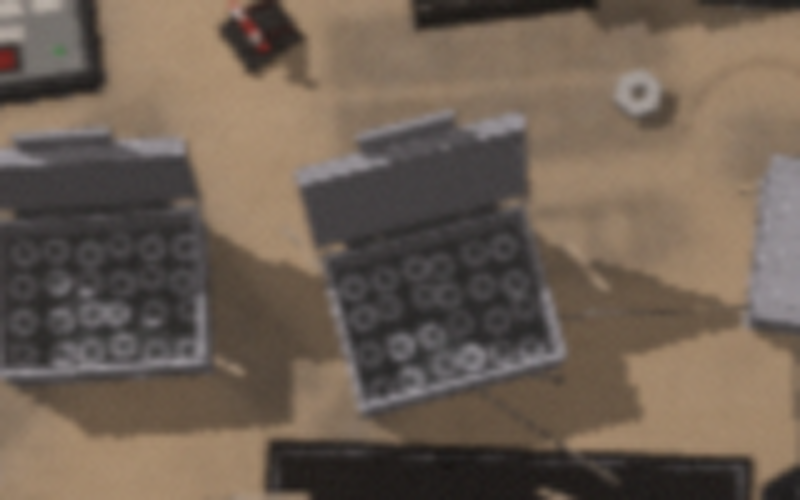

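>>> {"method": "arm_command", "body": {"targets": [{"dx": -0.05,"dy": 2,"dz": -1.28,"wx": 0,"wy": 0,"wz": 0,"jaw": 1},{"dx": -0.1,"dy": 4,"dz": -2.55,"wx": 0,"wy": 0,"wz": 0,"jaw": 1},{"dx": -0.15,"dy": 6,"dz": -3.8,"wx": 0,"wy": 0,"wz": 0,"jaw": 1},{"dx": -0.15,"dy": 6,"dz": -3.8,"wx": 0,"wy": 0,"wz": 0,"jaw": 1},{"dx": -0.15,"dy": 6.7,"dz": -2.6,"wx": 0,"wy": 0,"wz": 0,"jaw": 1},{"dx": -0.15,"dy": 7.3,"dz": -1.4,"wx": 0,"wy": 0,"wz": 0,"jaw": 1},{"dx": -0.15,"dy": 7.3,"dz": -1.4,"wx": 0,"wy": 0,"wz": 0,"jaw": 1}]}}

```text
time: 10.75
eef_pos: [0.5417, -0.1894, 0.0466]
eef_rot: [-0.581, 0.308, -0.353, 0.666]
contact_force: [-0.5, -0.3, -0.4]
width: -0.001
```

Run:
```python
from p import *
s=readout.sense();print(s['joints'].round(2),s['contact_force'].round(2))
p,R=cur();k='R';R2=Rt(T[k][2],AL);print('corner',(p+R.apply(C)).round(4),'want',lipc(k,0,.004).round(4))
save('wrist','w4')
rows([(lipc(k,f),R2,C,1) for f in [-.03,0,.06,.12,.2,.3,.4,.5,.6,.7]])
```

```text
[-0.57 -0.13  2.27  0.52  0.5   0.74] [-0.49 -0.25 -0.38]
corner [ 0.563  -0.1923  0.0346] want [ 0.5608 -0.193   0.0307]
[{"dx": 0.12, "dy": 0.11, "dz": -0.21, "wx": -0.002, "wy": 0.001, "wz": -0.001, "jaw": 1}, {"dx": 0.12, "dy": -0.13, "dz": -0.05, "wx": -0.002, "wy": 0.001, "wz": -0.001, "jaw": 1}, {"dx": 0.12, "dy": -0.6, "dz": 0.29, "wx": -0.002, "wy": 0.001, "wz": -0.001, "jaw": 1}, {"dx": 0.12, "dy": -1.05, "dz": 0.66, "wx": -0.002, "wy": 0.001, "wz": -0.001, "jaw": 1}, {"dx": 0.12, "dy": -1.62, "dz": 1.19, "wx": -0.002, "wy": 0.001, "wz": -0.001, "jaw": 1}, {"dx": 0.12, "dy": -2.26, "dz": 1.92, "wx": -0.002, "wy": 0.001, "wz": -0.001, "jaw": 1}, {"dx": 0.12, "dy": -2.83, "dz": 2.71, "wx": -0.002, "wy": 0.001, "wz": -0.001, "jaw": 1}, {"dx": 0.12, "dy": -3.32, "dz": 3.54, "wx": -0.002, "wy": 0.001, "wz": -0.001, "jaw": 1}, {"dx": 0.12, "dy": -3.72, "dz": 4.43, "wx": -0.002, "wy": 0.001, "wz": -0.001, "jaw": 1}, {"dx": 0.12, "dy": -4.03, "dz": 5.35, "wx": -0.002, "wy": 0.001, "wz": -0.001, "jaw": 1}]
```

View pics/w4.png

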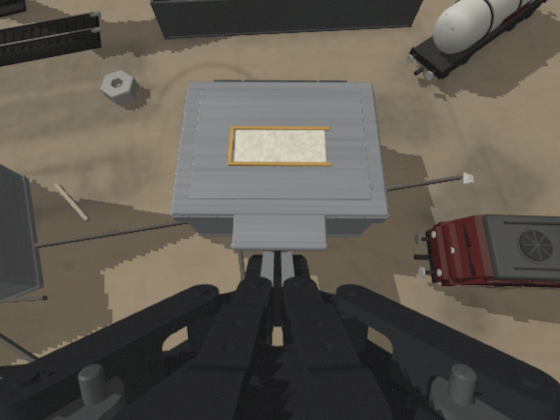

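>>> {"method": "arm_command", "body": {"targets": [{"dx": 0,"dy": 0,"dz": -0.2,"wx": 0,"wy": 0,"wz": 0,"jaw": 1},{"dx": 0,"dy": -0.13,"dz": -0.05,"wx": 0,"wy": 0,"wz": 0,"jaw": 1},{"dx": 0,"dy": -0.6,"dz": 0.3,"wx": 0,"wy": 0,"wz": 0,"jaw": 1},{"dx": 0,"dy": -1.05,"dz": 0.66,"wx": 0,"wy": 0,"wz": 0,"jaw": 1},{"dx": 0,"dy": -1.6,"dz": 1.2,"wx": 0,"wy": 0,"wz": 0,"jaw": 1},{"dx": 0,"dy": -2.26,"dz": 1.92,"wx": 0,"wy": 0,"wz": 0,"jaw": 1},{"dx": 0,"dy": -2.8,"dz": 2.7,"wx": 0,"wy": 0,"wz": 0,"jaw": 1}]}}

```text
time: 11.5
eef_pos: [0.5461, -0.19, 0.0831]
eef_rot: [-0.58, 0.308, -0.354, 0.666]
contact_force: [-4.0, 2.1, 0.1]
width: -0.003
```

>>> {"method": "arm_command", "body": {"targets": [{"dx": 0,"dy": -0.5,"dz": 0.83,"wx": 0,"wy": 0,"wz": 0,"jaw": 1},{"dx": 0,"dy": -0.9,"dz": 1.7,"wx": 0,"wy": 0,"wz": 0,"jaw": 1},{"dx": 0,"dy": -1.2,"dz": 2.65,"wx": 0,"wy": 0,"wz": 0,"jaw": 1}]}}

```text
time: 11.8
eef_pos: [0.5623, -0.1925, 0.1087]
eef_rot: [-0.58, 0.308, -0.353, 0.666]
contact_force: [-2.9, 0.5, 0.2]
width: -0.003
```

Run:
```python
from p import *
s=readout.sense();print(s['contact_force'])
p,R=cur();k='R';print('corner',(p+R.apply(C)).round(4),'want',lipc(k,.7).round(4))
R=Rt(T[k][2],AL)
rows([(lipc(k,f),R,C,1) for f in [.8,.9,1,1.1,1.2,1.3,1.4,1.5,1.58,1.66]])
```

```text
[-2.89109303  0.5422387   0.17517131]
corner [ 0.5835 -0.1955  0.0967] want [ 0.5834 -0.1961  0.0972]
[{"dx": 0.06, "dy": -0.27, "dz": 0.97, "wx": -0.002, "wy": -0.0, "wz": 0.0, "jaw": 1}, {"dx": 0.06, "dy": -0.39, "dz": 1.93, "wx": -0.002, "wy": -0.0, "wz": 0.0, "jaw": 1}, {"dx": 0.06, "dy": -0.41, "dz": 2.9, "wx": -0.002, "wy": -0.0, "wz": 0.0, "jaw": 1}, {"dx": 0.06, "dy": -0.34, "dz": 3.87, "wx": -0.002, "wy": -0.0, "wz": 0.0, "jaw": 1}, {"dx": 0.06, "dy": -0.17, "dz": 4.83, "wx": -0.002, "wy": -0.0, "wz": 0.0, "jaw": 1}, {"dx": 0.06, "dy": 0.09, "dz": 5.76, "wx": -0.002, "wy": -0.0, "wz": 0.0, "jaw": 1}, {"dx": 0.06, "dy": 0.44, "dz": 6.66, "wx": -0.002, "wy": -0.0, "wz": 0.0, "jaw": 1}, {"dx": 0.06, "dy": 0.88, "dz": 7.52, "wx": -0.002, "wy": -0.0, "wz": 0.0, "jaw": 1}, {"dx": 0.06, "dy": 1.3, "dz": 8.18, "wx": -0.002, "wy": -0.0, "wz": 0.0, "jaw": 1}, {"dx": 0.06, "dy": 1.77, "dz": 8.8, "wx": -0.002, "wy": -0.0, "wz": 0.0, "jaw": 1}]
```

Run:
```python
from p import *
im=save('top','t3')[:,:,::-1];cv2.imwrite('pics/t3c.png',cv2.resize(im[150:250,300:460],None,fx=5,fy=5,interpolation=cv2.INTER_CUBIC))
im=save('side','s4')[:,:,::-1];cv2.imwrite('pics/s4c.png',cv2.resize(im[180:300,270:410],None,fx=5,fy=5,interpolation=cv2.INTER_CUBIC))
```

```text
(no output)
```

View pics/t3c.png

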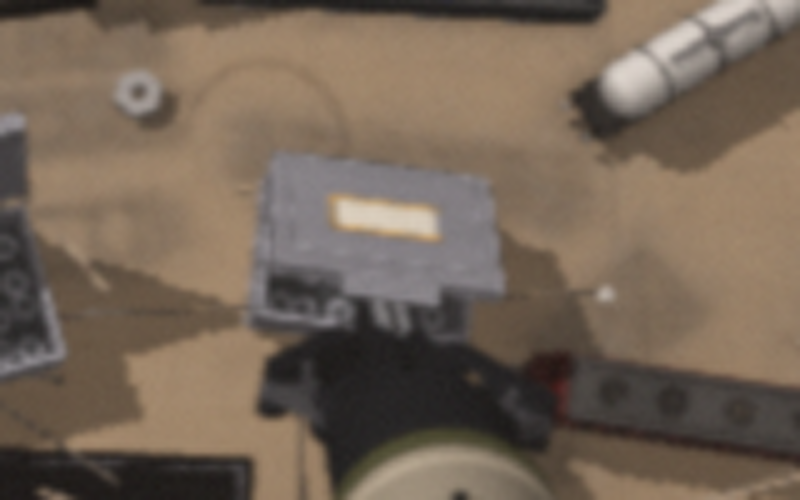

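View pics/s4c.png

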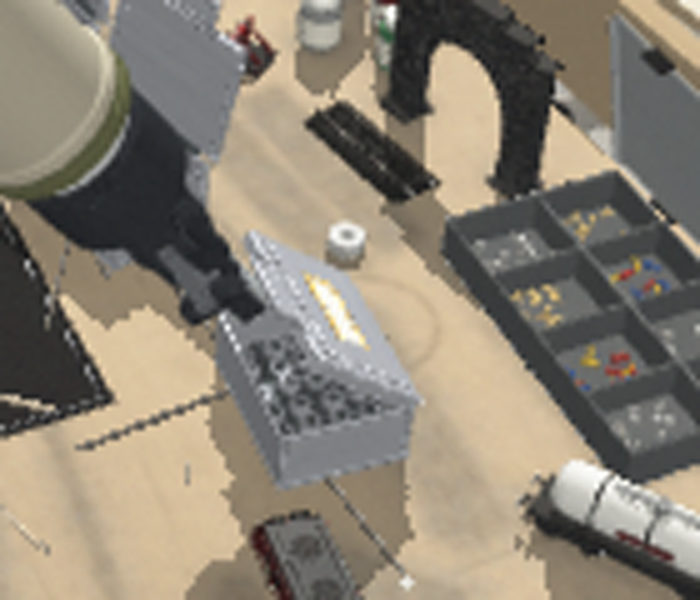

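>>> {"method": "arm_command", "body": {"targets": [{"dx": 0,"dy": -0.14,"dz": 0.5,"wx": 0,"wy": 0,"wz": 0,"jaw": 1},{"dx": 0,"dy": -0.26,"dz": 1,"wx": 0,"wy": 0,"wz": 0,"jaw": 1},{"dx": 0,"dy": -0.34,"dz": 1.45,"wx": 0,"wy": 0,"wz": 0,"jaw": 1},{"dx": 0,"dy": -0.38,"dz": 1.93,"wx": 0,"wy": 0,"wz": 0,"jaw": 1},{"dx": 0,"dy": -0.4,"dz": 2.4,"wx": 0,"wy": 0,"wz": 0,"jaw": 1},{"dx": 0,"dy": -0.4,"dz": 2.9,"wx": 0,"wy": 0,"wz": 0,"jaw": 1}]}}

```text
time: 12.5
eef_pos: [0.5833, -0.1952, 0.1271]
eef_rot: [-0.58, 0.308, -0.354, 0.666]
contact_force: [-1.9, -0.4, -0.3]
width: 0.002
```

>>> {"method": "arm_command", "body": {"targets": [{"dx": 0,"dy": 0.02,"dz": 0.48,"wx": 0,"wy": 0,"wz": 0,"jaw": 1},{"dx": 0,"dy": 0.06,"dz": 0.97,"wx": 0,"wy": 0,"wz": 0,"jaw": 1},{"dx": 0,"dy": 0.14,"dz": 1.45,"wx": 0,"wy": 0,"wz": 0,"jaw": 1},{"dx": 0,"dy": 0.24,"dz": 1.93,"wx": 0,"wy": 0,"wz": 0,"jaw": 1},{"dx": 0,"dy": 0.37,"dz": 2.4,"wx": 0,"wy": 0,"wz": 0,"jaw": 1},{"dx": 0,"dy": 0.5,"dz": 2.86,"wx": 0,"wy": 0,"wz": 0,"jaw": 1}]}}

```text
time: 13.1
eef_pos: [0.6097, -0.1989, 0.1389]
eef_rot: [-0.58, 0.308, -0.354, 0.666]
contact_force: [-1.1, -1.3, 0.1]
width: -0.001
```

Run:
```python
from p import *
s=readout.sense();print(s['contact_force'])
p,R=cur();k='R';print('corner',(p+R.apply(C)).round(4),'want',lipc(k,1.3).round(4))
im=save('top','t4')[:,:,::-1];cv2.imwrite('pics/t4c.png',cv2.resize(im[150:250,300:460],None,fx=5,fy=5,interpolation=cv2.INTER_CUBIC))
R=Rt(T[k][2],AL)
rows([(lipc(k,f),R,C,1) for f in [1.35,1.4,1.45,1.5,1.55,1.6,1.65,1.68,1.68]])
for f in (1.2,1.3,1.4,1.5,1.6,1.7,1.8):
    q=w2px('top',tin('R',(.04-.097*np.cos(f),0,.043+.097*np.sin(f))));print(f,(q-[300,150])*5)
```

```text
[-1.05357548 -1.28953747  0.10232262]
corner [ 0.6309 -0.2019  0.1268] want [ 0.6312 -0.2027  0.1282]
[{"dx": 0.07, "dy": 0.08, "dz": 0.49, "wx": -0.001, "wy": -0.001, "wz": 0.0, "jaw": 1}, {"dx": 0.07, "dy": 0.27, "dz": 0.94, "wx": -0.001, "wy": -0.001, "wz": 0.0, "jaw": 1}, {"dx": 0.07, "dy": 0.48, "dz": 1.38, "wx": -0.001, "wy": -0.001, "wz": 0.0, "jaw": 1}, {"dx": 0.07, "dy": 0.71, "dz": 1.8, "wx": -0.001, "wy": -0.001, "wz": 0.0, "jaw": 1}, {"dx": 0.07, "dy": 0.96, "dz": 2.22, "wx": -0.001, "wy": -0.001, "wz": 0.0, "jaw": 1}, {"dx": 0.07, "dy": 1.23, "dz": 2.62, "wx": -0.001, "wy": -0.001, "wz": 0.0, "jaw": 1}, {"dx": 0.07, "dy": 1.53, "dz": 3.0, "wx": -0.001, "wy": -0.001, "wz": 0.0, "jaw": 1}, {"dx": 0.07, "dy": 1.71, "dz": 3.23, "wx": -0.001, "wy": -0.001, "wz": 0.0, "jaw": 1}, {"dx": 0.07, "dy": 1.71, "dz": 3.23, "wx": -0.001, "wy": -0.001, "wz": 0.0, "jaw": 1}]

1.2 [409.15145513 200.90560479]
1.3 [412.64173278 179.04395471]
1.4 [415.71545198 157.00071869]
1.5 [418.33169143 135.06258275]
1.6 [420.4568201  113.51487709]
1.7 [422.06520218  92.63543395]
1.8 [423.13965142  72.68873522]
```

View pics/t4c.png

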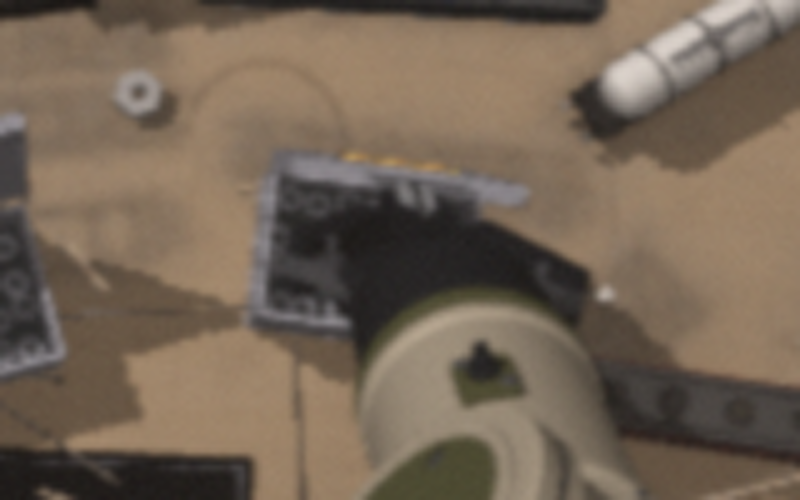

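Lid is at about 1.35, with the tin's left wall (x≈262) unmoved. I'll go on to ~1.75.

>>> {"method": "arm_command", "body": {"targets": [{"dx": 0,"dy": 0.1,"dz": 0.49,"wx": 0,"wy": 0,"wz": 0,"jaw": 1},{"dx": 0,"dy": 0.27,"dz": 0.94,"wx": 0,"wy": 0,"wz": 0,"jaw": 1},{"dx": 0,"dy": 0.48,"dz": 1.38,"wx": 0,"wy": 0,"wz": 0,"jaw": 1},{"dx": 0,"dy": 0.71,"dz": 1.8,"wx": 0,"wy": 0,"wz": 0,"jaw": 1},{"dx": 0,"dy": 0.96,"dz": 2.2,"wx": 0,"wy": 0,"wz": 0,"jaw": 1},{"dx": 0,"dy": 1.23,"dz": 2.6,"wx": 0,"wy": 0,"wz": 0,"jaw": 1},{"dx": 0,"dy": 1.5,"dz": 3,"wx": 0,"wy": 0,"wz": 0,"jaw": 1},{"dx": 0,"dy": 1.7,"dz": 3.2,"wx": 0,"wy": 0,"wz": 0,"jaw": 1},{"dx": 0,"dy": 1.7,"dz": 3.2,"wx": 0,"wy": 0,"wz": 0,"jaw": 1}]}}

```text
time: 14.05
eef_pos: [0.6455, -0.2039, 0.1428]
eef_rot: [-0.58, 0.308, -0.354, 0.666]
contact_force: [-0.8, 0.7, -0.8]
width: -0.004
```

Run:
```python
from p import *
s=readout.sense();print(s['contact_force'],s['joints'].round(2))
p,R=cur();k='R';print('corner',(p+R.apply(C)).round(4),'want',lipc(k,1.68).round(4))
rows([(p+[-.05,.01,.05],R,0*C,2),(p+[-.16,.06,.08],R,0*C,4)])
```

```text
[-0.84240312  0.74239274 -0.84738662] [-0.48 -0.02  1.96  0.31  0.65  1.03]
corner [ 0.6668 -0.2068  0.1308] want [ 0.6673 -0.2077  0.1311]
[{"dx": -0.15, "dy": -3.5, "dz": -0.71, "wx": 0.0, "wy": 0.0, "wz": 0.0, "jaw": 1}, {"dx": -0.31, "dy": -6.99, "dz": -1.42, "wx": 0.0, "wy": 0.0, "wz": 0.0, "jaw": 1}, {"dx": -1.17, "dy": -9.24, "dz": -3.39, "wx": 0.0, "wy": 0.0, "wz": 0.0, "jaw": 1}, {"dx": -2.03, "dy": -11.48, "dz": -5.37, "wx": 0.0, "wy": 0.0, "wz": 0.0, "jaw": 1}, {"dx": -2.89, "dy": -13.72, "dz": -7.35, "wx": 0.0, "wy": 0.0, "wz": 0.0, "jaw": 1}, {"dx": -3.76, "dy": -15.96, "dz": -9.33, "wx": 0.0, "wy": 0.0, "wz": 0.0, "jaw": 1}]
```

>>> {"method": "arm_command", "body": {"targets": [{"dx": -0.15,"dy": -3.5,"dz": -0.7,"wx": 0,"wy": 0,"wz": 0,"jaw": 1},{"dx": -0.3,"dy": -7,"dz": -1.4,"wx": 0,"wy": 0,"wz": 0,"jaw": 1},{"dx": -2,"dy": -11.5,"dz": -5.4,"wx": 0,"wy": 0,"wz": 0,"jaw": 1},{"dx": -3.8,"dy": -16,"dz": -9.3,"wx": 0,"wy": 0,"wz": 0,"jaw": 1},{"dx": -3.8,"dy": -16,"dz": -9.3,"wx": 0,"wy": 0,"wz": 0,"jaw": 1}]}}

```text
time: 14.55
eef_pos: [0.4839, -0.1428, 0.2241]
eef_rot: [-0.58, 0.308, -0.353, 0.666]
contact_force: [0.2, -0.1, -0.0]
width: 0.002
```

Run:
```python
from p import *
im=save('top','t5')[:,:,::-1];cv2.imwrite('pics/t5c.png',cv2.resize(im[140:260,180:420],None,fx=3.3,fy=3.3,interpolation=cv2.INTER_CUBIC))
cv2.imwrite('pics/t5r.png',cv2.resize(im[150:250,300:460],None,fx=5,fy=5,interpolation=cv2.INTER_CUBIC))
```

```text
(no output)
```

View pics/t5c.png

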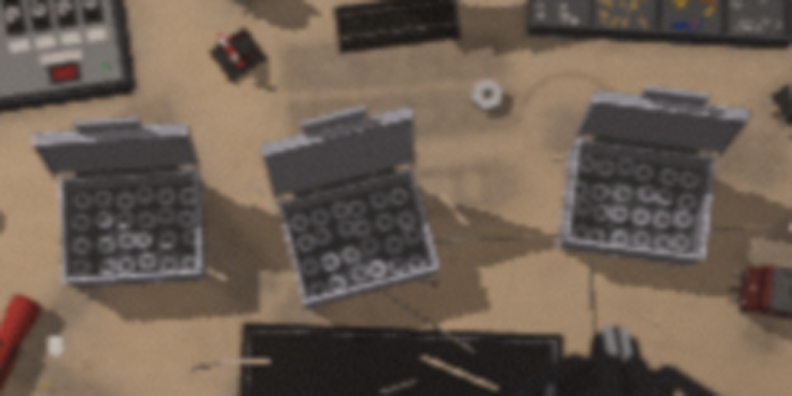

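View pics/t5r.png

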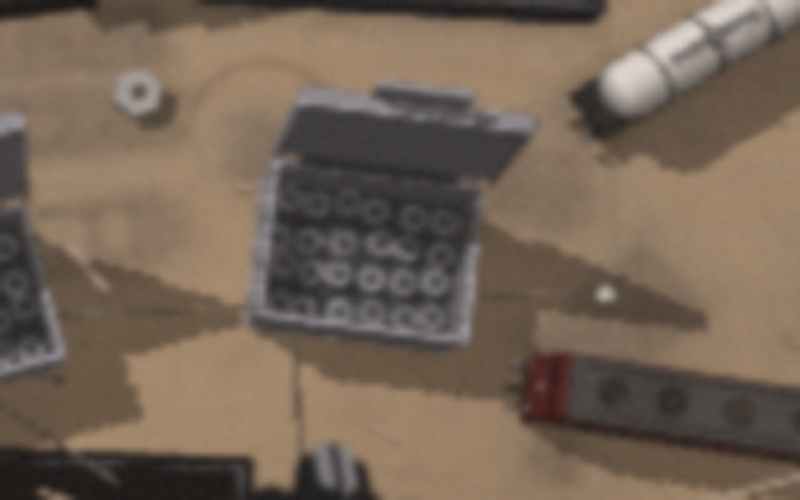

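Run:
```python
from kin import *
s=readout.sense();j=s['joints']
Tt=np.array([0,.022,0]);k='M';R2=Rt(T[k][2],np.pi/2)
a=tin(k,(.0,0,.20));b=tin(k,(.092,0,.20));c=tin(k,(.092,0,.10));d=tin(k,(.0,0,.10));e_=tin(k,(0,0,.16))
p,R=cur()
for q in (a,b,c,d):
    j,e=ik(q-R2.apply(Tt),R2,j);print(j.round(2),round(e,3))
rows([(a,R2,Tt,5),(b,R2,Tt,2),(b,R2,Tt,1),(c,R2,Tt,2)])
```

```text
[-0.08  0.11  1.56  0.    1.46  1.25] 0.0
[-0.04  0.35  1.29 -0.    1.5   1.29] 0.0
[-0.04  0.43  1.37 -0.    1.34  1.29] 0.0
[-0.08  0.21  1.65  0.    1.29  1.25] 0.0
[{"dx": -3.16, "dy": 1.0, "dz": 1.34, "wx": -0.118, "wy": -0.073, "wz": 0.023, "jaw": 1}, {"dx": -6.32, "dy": 2.0, "dz": 2.68, "wx": -0.236, "wy": -0.145, "wz": 0.045, "jaw": 1}, {"dx": -9.49, "dy": 3.0, "dz": 4.03, "wx": -0.354, "wy": -0.218, "wz": 0.068, "jaw": 1}, {"dx": -12.65, "dy": 4.01, "dz": 5.37, "wx": -0.472, "wy": -0.291, "wz": 0.09, "jaw": 1}, {"dx": -15.81, "dy": 5.01, "dz": 6.71, "wx": -0.59, "wy": -0.364, "wz": 0.113, "jaw": 1}, {"dx": -17.49, "dy": 7.41, "dz": 10.25, "wx": -0.59, "wy": -0.364, "wz": 0.113, "jaw": 1}, {"dx": -19.18, "dy": 9.82, "dz": 13.79, "wx": -0.59, "wy": -0.364, "wz": 0.113, "jaw": 1}, {"dx": -19.18, "dy": 9.82, "dz": 13.79, "wx": -0.59, "wy": -0.364, "wz": 0.113, "jaw": 1}, {"dx": -19.18, "dy": 13.95, "dz": 10.98, "wx": -0.59, "wy": -0.364, "wz": 0.113, "jaw": 1}, {"dx": -19.19, "dy": 18.09, "dz": 8.17, "wx": -0.59, "wy": -0.364, "wz": 0.113, "jaw": 1}]
```

>>> {"method": "arm_command", "body": {"targets": [{"dx": -3.2,"dy": 1,"dz": 1.3,"wx": -0.118,"wy": -0.073,"wz": 0.023,"jaw": 1},{"dx": -6.3,"dy": 2,"dz": 2.7,"wx": -0.236,"wy": -0.145,"wz": 0.045,"jaw": 1},{"dx": -9.5,"dy": 3,"dz": 4,"wx": -0.354,"wy": -0.218,"wz": 0.068,"jaw": 1},{"dx": -12.6,"dy": 4,"dz": 5.4,"wx": -0.472,"wy": -0.29,"wz": 0.09,"jaw": 1},{"dx": -15.8,"dy": 5,"dz": 6.7,"wx": -0.59,"wy": -0.364,"wz": 0.113,"jaw": 1},{"dx": -17.5,"dy": 7.4,"dz": 10.2,"wx": -0.59,"wy": -0.364,"wz": 0.113,"jaw": 1},{"dx": -19.2,"dy": 9.8,"dz": 13.8,"wx": -0.59,"wy": -0.364,"wz": 0.113,"jaw": 1},{"dx": -19.2,"dy": 9.8,"dz": 13.8,"wx": -0.59,"wy": -0.364,"wz": 0.113,"jaw": 1}]}}

```text
time: 15.4
eef_pos: [0.6823, 0.0256, 0.2141]
eef_rot: [-0.555, 0.557, -0.439, 0.434]
contact_force: [-0.2, -0.5, -0.6]
width: 0.002
```

Run:
```python
from kin import *
s=readout.sense();Tt=np.array([0,.022,0]);k='M';R2=Rt(T[k][2],np.pi/2)
p,R=cur();print((p+R.apply(Tt)).round(4),tin(k,(.092,0,.2)).round(4),R.as_matrix().round(2)[:,1])
c=tin(k,(.092,0,.10));d=tin(k,(-.005,0,.10));
rows([(c,R2,Tt,3),(c,R2,Tt,1),(tin(k,(.045,0,.10)),R2,Tt,2)]);
```

```text
[0.6821 0.0256 0.1921] [0.676  0.0254 0.2   ] [-0.01  0.   -1.  ]
[{"dx": -0.03, "dy": 3.07, "dz": -0.19, "wx": 0.002, "wy": 0.0, "wz": -0.001, "jaw": 1}, {"dx": -0.06, "dy": 6.14, "dz": -0.37, "wx": 0.004, "wy": 0.001, "wz": -0.003, "jaw": 1}, {"dx": -0.09, "dy": 9.21, "dz": -0.56, "wx": 0.006, "wy": 0.001, "wz": -0.004, "jaw": 1}, {"dx": -0.09, "dy": 9.21, "dz": -0.56, "wx": 0.006, "wy": 0.001, "wz": -0.004, "jaw": 1}, {"dx": -0.09, "dy": 9.23, "dz": -2.91, "wx": 0.006, "wy": 0.001, "wz": -0.004, "jaw": 1}, {"dx": -0.1, "dy": 9.24, "dz": -5.26, "wx": 0.006, "wy": 0.001, "wz": -0.004, "jaw": 1}]
```

>>> {"method": "arm_command", "body": {"targets": [{"dx": 0,"dy": 3,"dz": 0,"wx": 0,"wy": 0,"wz": 0,"jaw": 1},{"dx": 0,"dy": 6,"dz": -0.2,"wx": 0,"wy": 0,"wz": 0,"jaw": 1},{"dx": 0,"dy": 9.2,"dz": -0.5,"wx": 0,"wy": 0,"wz": 0,"jaw": 1},{"dx": 0,"dy": 9.2,"dz": -1.2,"wx": 0,"wy": 0,"wz": 0,"jaw": 1},{"dx": 0,"dy": 9.2,"dz": -2.2,"wx": 0,"wy": 0,"wz": 0,"jaw": 1},{"dx": 0,"dy": 9.2,"dz": -3.2,"wx": 0,"wy": 0,"wz": 0,"jaw": 1},{"dx": 0,"dy": 9.2,"dz": -4.2,"wx": 0,"wy": 0,"wz": 0,"jaw": 1},{"dx": 0,"dy": 9.2,"dz": -5.2,"wx": 0,"wy": 0,"wz": 0,"jaw": 1},{"dx": 0,"dy": 9.2,"dz": -6.2,"wx": 0,"wy": 0,"wz": 0,"jaw": 1}]}}

```text
time: 16.3
eef_pos: [0.6187, 0.0088, 0.13]
eef_rot: [0.556, -0.555, 0.437, -0.437]
contact_force: [0.0, -0.3, -0.2]
width: -0.0
```

>>> {"method": "arm_command", "body": {"targets": [{"dx": 0,"dy": 0,"dz": -1,"wx": 0,"wy": 0,"wz": 0,"jaw": 1},{"dx": 0,"dy": 0,"dz": -2,"wx": 0,"wy": 0,"wz": 0,"jaw": 1},{"dx": 0,"dy": 0,"dz": -3,"wx": 0,"wy": 0,"wz": 0,"jaw": 1},{"dx": 0,"dy": 0,"dz": -3,"wx": 0,"wy": 0,"wz": 0,"jaw": 1}]}}

```text
time: 16.7
eef_pos: [0.5881, 0.0018, 0.1274]
eef_rot: [-0.555, 0.556, -0.439, 0.436]
contact_force: [-0.1, 0.1, -0.7]
width: 0.0
```

Run:
```python
from kin import *
s=readout.sense();Tt=np.array([0,.022,0]);p,R=cur();print((p+R.apply(Tt)).round(4))
im=save('side','s5')[:,:,::-1];cv2.imwrite('pics/s5c.png',cv2.resize(im[140:260,210:370],None,fx=5,fy=5,interpolation=cv2.INTER_CUBIC))
k='L';R2=Rt(T[k][2],np.pi/2)
a=tin('M',(-.0,0,.19));b=tin(k,(.0,0,.20));c=tin(k,(.094,0,.20));j=s['joints']
for q in (b,c): 
    j,e=ik(q-R2.apply(Tt),R2,j);print(j.round(2),round(e,3))
rows([(a,R,Tt,2),(b,R2,Tt,4),(c,R2,Tt,3),(c,R2,Tt,1)]);
```

```text
[0.588  0.0019 0.1054]
[0.19 0.2  1.47 0.   1.47 1.71] 0.0
[0.17 0.45 1.16 0.   1.53 1.7 ] 0.0
[{"dx": -0.11, "dy": -4.22, "dz": -0.1, "wx": -0.0, "wy": -0.0, "wz": 0.0, "jaw": 1}, {"dx": -0.23, "dy": -8.44, "dz": -0.19, "wx": -0.001, "wy": -0.0, "wz": 0.0, "jaw": 1}, {"dx": -4.19, "dy": -8.69, "dz": 1.02, "wx": 0.0, "wy": 0.047, "wz": -0.001, "jaw": 1}, {"dx": -8.16, "dy": -8.93, "dz": 2.23, "wx": 0.001, "wy": 0.095, "wz": -0.001, "jaw": 1}, {"dx": -12.12, "dy": -9.17, "dz": 3.43, "wx": 0.002, "wy": 0.142, "wz": -0.002, "jaw": 1}, {"dx": -16.09, "dy": -9.41, "dz": 4.64, "wx": 0.003, "wy": 0.189, "wz": -0.002, "jaw": 1}, {"dx": -15.5, "dy": -9.42, "dz": 7.72, "wx": 0.003, "wy": 0.189, "wz": -0.002, "jaw": 1}, {"dx": -14.91, "dy": -9.43, "dz": 10.8, "wx": 0.003, "wy": 0.189, "wz": -0.002, "jaw": 1}, {"dx": -14.32, "dy": -9.44, "dz": 13.87, "wx": 0.003, "wy": 0.189, "wz": -0.002, "jaw": 1}, {"dx": -14.32, "dy": -9.44, "dz": 13.87, "wx": 0.003, "wy": 0.189, "wz": -0.002, "jaw": 1}]
```

View pics/s5c.png

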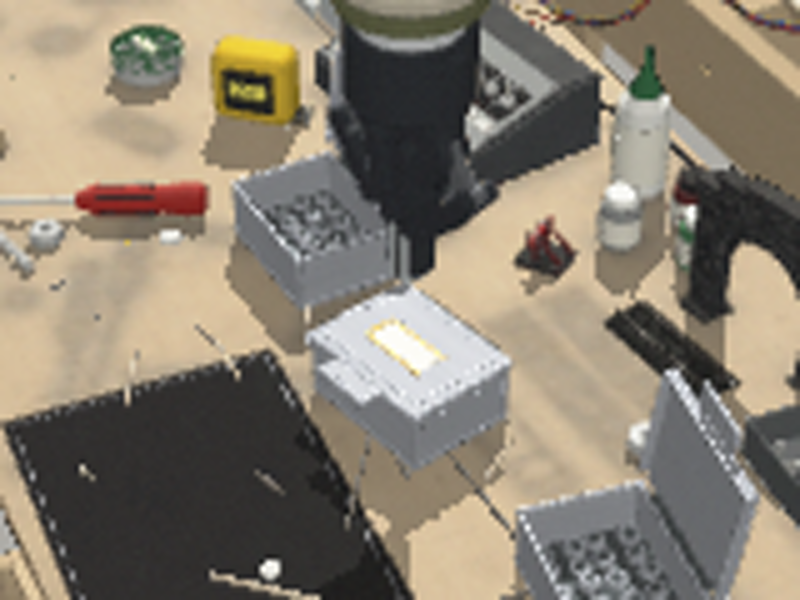

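Run:
```python
from kin import *
for z in (0,.03,.06,.1): print(z,px2w('top',220,170,z).round(3), px2w('top',215,115,z).round(3))
print(px2w('side',333,163,0).round(3),px2w('side',329,150,0.03).round(3))
s=readout.sense();Tt=np.array([0,.022,0]);p,R=cur()
k='L';R2=Rt(T[k][2],np.pi/2)
a=tin('M',(-.0,0,.19));b=tin(k,(.0,-.015,.20));c=tin(k,(.084,-.015,.20))
rows([(a,R,Tt,2),(b,R2,Tt,4),(c,R2,Tt,3),(c,R2,Tt,1)]);
```

```text
0 [0.7   0.174 0.   ] [0.846 0.189 0.   ]
0.03 [0.692 0.17  0.03 ] [0.834 0.184 0.03 ]
0.06 [0.685 0.166 0.06 ] [0.822 0.179 0.06 ]
0.1 [0.675 0.16  0.1  ] [0.807 0.173 0.1  ]
[0.868 0.225 0.   ] [0.875 0.269 0.03 ]
[{"dx": -0.11, "dy": -4.22, "dz": -0.1, "wx": 0.0, "wy": 0.0, "wz": 0.0, "jaw": 1}, {"dx": -0.23, "dy": -8.44, "dz": -0.19, "wx": 0.0, "wy": 0.0, "wz": 0.0, "jaw": 1}, {"dx": -3.82, "dy": -8.69, "dz": 0.95, "wx": 0.001, "wy": 0.047, "wz": -0.001, "jaw": 1}, {"dx": -7.42, "dy": -8.93, "dz": 2.08, "wx": 0.002, "wy": 0.095, "wz": -0.001, "jaw": 1}, {"dx": -11.02, "dy": -9.17, "dz": 3.22, "wx": 0.002, "wy": 0.142, "wz": -0.002, "jaw": 1}, {"dx": -14.62, "dy": -9.42, "dz": 4.36, "wx": 0.003, "wy": 0.189, "wz": -0.002, "jaw": 1}, {"dx": -14.09, "dy": -9.43, "dz": 7.11, "wx": 0.003, "wy": 0.189, "wz": -0.002, "jaw": 1}, {"dx": -13.56, "dy": -9.44, "dz": 9.86, "wx": 0.003, "wy": 0.189, "wz": -0.002, "jaw": 1}, {"dx": -13.04, "dy": -9.44, "dz": 12.61, "wx": 0.003, "wy": 0.189, "wz": -0.002, "jaw": 1}, {"dx": -13.04, "dy": -9.44, "dz": 12.61, "wx": 0.003, "wy": 0.189, "wz": -0.002, "jaw": 1}]
```

>>> {"method": "arm_command", "body": {"targets": [{"dx": -0.1,"dy": -4.2,"dz": -0.1,"wx": 0,"wy": 0,"wz": 0,"jaw": 1},{"dx": -0.2,"dy": -8.4,"dz": -0.2,"wx": 0,"wy": 0,"wz": 0,"jaw": 1},{"dx": -3.8,"dy": -8.7,"dz": 1,"wx": 0,"wy": 0.047,"wz": 0,"jaw": 1},{"dx": -7.4,"dy": -8.9,"dz": 2,"wx": 0,"wy": 0.095,"wz": 0,"jaw": 1},{"dx": -11,"dy": -9.2,"dz": 3.2,"wx": 0,"wy": 0.142,"wz": 0,"jaw": 1},{"dx": -14.6,"dy": -9.4,"dz": 4.4,"wx": 0,"wy": 0.189,"wz": 0,"jaw": 1},{"dx": -14.1,"dy": -9.4,"dz": 7.1,"wx": 0,"wy": 0.189,"wz": 0,"jaw": 1},{"dx": -13.6,"dy": -9.4,"dz": 9.9,"wx": 0,"wy": 0.189,"wz": 0,"jaw": 1},{"dx": -13,"dy": -9.4,"dz": 12.6,"wx": 0,"wy": 0.189,"wz": 0,"jaw": 1},{"dx": -13,"dy": -9.4,"dz": 12.6,"wx": 0,"wy": 0.189,"wz": 0,"jaw": 1}]}}

```text
time: 17.75
eef_pos: [0.6834, 0.158, 0.2196]
eef_rot: [-0.511, 0.513, -0.489, 0.486]
contact_force: [-0.6, -0.2, -0.1]
width: 0.003
```

Run:
```python
from kin import *
s=readout.sense();Tt=np.array([0,.022,0]);k='L';R2=Rt(T[k][2],np.pi/2)
p,R=cur();print((p+R.apply(Tt)).round(4),tin(k,(.084,-.015,.2)).round(4))
c=tin(k,(.084,-.015,.108));d=tin(k,(-.005,-.015,.108));
rows([(c,R2,Tt,3),(c,R2,Tt,1),(d,R2,Tt,1)]);
```

```text
[0.6833 0.158  0.1976] [0.6809 0.1582 0.2   ]
[{"dx": -0.01, "dy": 2.99, "dz": -0.07, "wx": 0.001, "wy": 0.0, "wz": -0.001, "jaw": 1}, {"dx": -0.01, "dy": 5.97, "dz": -0.14, "wx": 0.003, "wy": 0.0, "wz": -0.001, "jaw": 1}, {"dx": -0.02, "dy": 8.96, "dz": -0.21, "wx": 0.004, "wy": 0.0, "wz": -0.002, "jaw": 1}, {"dx": -0.02, "dy": 8.96, "dz": -0.21, "wx": 0.004, "wy": 0.0, "wz": -0.002, "jaw": 1}, {"dx": -0.02, "dy": 9.0, "dz": -9.11, "wx": 0.004, "wy": 0.0, "wz": -0.002, "jaw": 1}]
```

>>> {"method": "arm_command", "body": {"targets": [{"dx": 0,"dy": 3,"dz": 0,"wx": 0,"wy": 0,"wz": 0,"jaw": 1},{"dx": 0,"dy": 6,"dz": -0.1,"wx": 0,"wy": 0,"wz": 0,"jaw": 1},{"dx": 0,"dy": 9,"dz": -0.2,"wx": 0,"wy": 0,"wz": 0,"jaw": 1},{"dx": 0,"dy": 9,"dz": -1.2,"wx": 0,"wy": 0,"wz": 0,"jaw": 1},{"dx": 0,"dy": 9,"dz": -2.2,"wx": 0,"wy": 0,"wz": 0,"jaw": 1},{"dx": 0,"dy": 9,"dz": -3.2,"wx": 0,"wy": 0,"wz": 0,"jaw": 1},{"dx": 0,"dy": 9,"dz": -4.2,"wx": 0,"wy": 0,"wz": 0,"jaw": 1},{"dx": 0,"dy": 9,"dz": -5.2,"wx": 0,"wy": 0,"wz": 0,"jaw": 1},{"dx": 0,"dy": 9,"dz": -6.2,"wx": 0,"wy": 0,"wz": 0,"jaw": 1}]}}

```text
time: 18.65
eef_pos: [0.6184, 0.1553, 0.1318]
eef_rot: [-0.512, 0.512, -0.489, 0.486]
contact_force: [0.8, -0.3, 0.1]
width: -0.0
```

>>> {"method": "arm_command", "body": {"targets": [{"dx": 0,"dy": 0,"dz": -1,"wx": 0,"wy": 0,"wz": 0,"jaw": 1},{"dx": 0,"dy": 0,"dz": -2,"wx": 0,"wy": 0,"wz": 0,"jaw": 1},{"dx": 0,"dy": 0,"dz": -3,"wx": 0,"wy": 0,"wz": 0,"jaw": 1},{"dx": 0,"dy": 0,"dz": -3,"wx": 0,"wy": 0,"wz": 0,"jaw": 1}]}}

```text
time: 19.05
eef_pos: [0.588, 0.1538, 0.1317]
eef_rot: [-0.512, 0.513, -0.489, 0.486]
contact_force: [0.4, 0.3, 0.4]
width: -0.0
```

Run:
```python
from kin import *
s=readout.sense();Tt=np.array([0,.022,0]);p,R=cur();print((p+R.apply(Tt)).round(4))
im=save('side','s6')[:,:,::-1];cv2.imwrite('pics/s6c.png',cv2.resize(im[140:260,210:370],None,fx=5,fy=5,interpolation=cv2.INTER_CUBIC))
# grasp of R front wall: tool x along tin x
k='R'
for az in (T[k][2],T[k][2]+np.pi,-.03):
  for c,y in ((tin(k,(-.0365,0,.1)),0),(tin(k,(-.0365,0,.022)),0),(np.array([.47,-.2,.022]),0),(np.array([.403,-.045,.022]),0)):
    R2=Rdown(az);j,e=ik(c-R2.apply(Tt),R2,s['joints']);print(round(az,2),j.round(2),round(e,3))
```

```text
[0.5879 0.1538 0.1097]
-0.14 [-0.41  0.26  1.59 -0.    1.3  -0.27] 0.0
-0.14 [-0.41  0.36  1.62 -0.    1.16 -0.27] 0.0
-0.14 [-0.5   0.12  1.9  -0.    1.12 -0.37] 0.0
-0.14 [-0.24 -0.17  2.19 -0.    1.12 -0.1 ] 0.0
3.0 [-0.47  0.24  1.61  0.11  1.28  2.66] 0.116
3.0 [-0.47  0.34  1.64  0.11  1.15  2.66] 0.099
3.0 [-0.54  0.12  1.91  0.06  1.11  2.66] 0.05
3.0 [-0.4  -0.22  2.24  0.2   1.11  2.66] 0.165
-0.03 [-0.41  0.26  1.59  0.    1.3  -0.38] 0.0
-0.03 [-0.41  0.36  1.62 -0.    1.16 -0.38] 0.0
-0.03 [-0.5   0.12  1.9   0.    1.12 -0.47] 0.0
-0.03 [-0.24 -0.17  2.19 -0.    1.12 -0.21] 0.0
```

View pics/s6c.png

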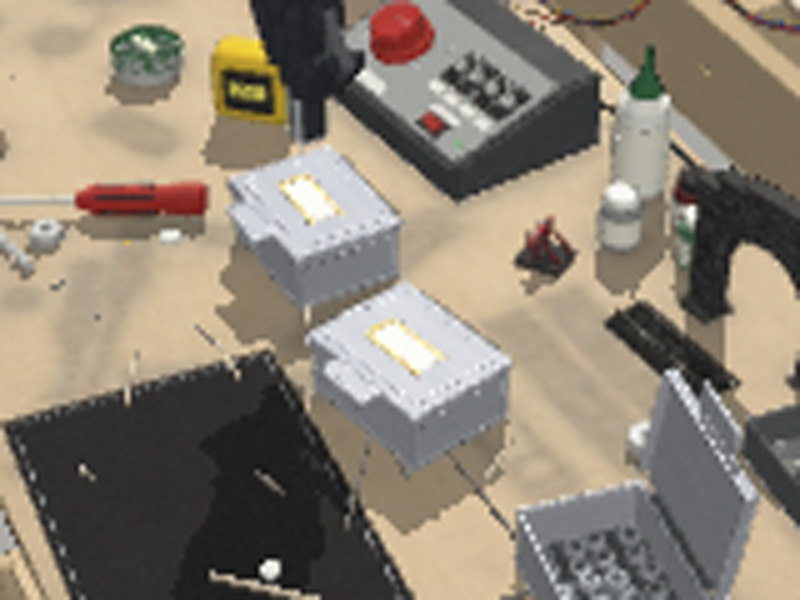

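```bash
cat > p2.py <<'E'
from kin import *
Tt=np.array([0,.022,0])
E
python3 - <<'E'
from p2 import *
for u,v in((250,325),(467,345),(482,190),(266,160)):
    print(px2w('top',u/5+300,v/5+150,.042).round(4))
for q in((-.038,.05,.042),(-.038,-.05,.042),(.038,-.05,.042),(.038,.05,.042)): print(tin('R',q).round(4))
k='R';R2=Rdown(T[k][2]);p,R=cur()
a=p+[-.05,-.10,.06];b=tin(k,(-.0365,0,.12))-R2.apply(Tt)
print((R.inv()*R2).as_rotvec(),)
rows([(a,R,0*Tt,2),(b,R2,0*Tt,10)],jaw=.4)
E
```

```text
[ 0.5754 -0.1433  0.042 ]
[ 0.5647 -0.2462  0.042 ]
[ 0.6398 -0.2571  0.042 ]
[ 0.6558 -0.1538  0.042 ]
[ 0.5809 -0.1453  0.042 ]
[ 0.5672 -0.2443  0.042 ]
[ 0.6425 -0.2547  0.042 ]
[ 0.6562 -0.1557  0.042 ]
[ 1.12108550e-03 -1.38443544e+00 -3.88964783e-03]
[{"dx": 4.86, "dy": -3.0, "dz": -2.75, "wx": 0.0, "wy": 0.0, "wz": 0.0, "jaw": 0.4}, {"dx": 9.73, "dy": -6.0, "dz": -5.51, "wx": 0.0, "wy": 0.0, "wz": 0.0, "jaw": 0.4}, {"dx": 12.23, "dy": -5.51, "dz": -5.26, "wx": 0.0, "wy": -0.138, "wz": -0.0, "jaw": 0.4}, {"dx": 14.74, "dy": -5.02, "dz": -5.01, "wx": 0.0, "wy": -0.277, "wz": -0.001, "jaw": 0.4}, {"dx": 17.24, "dy": -4.52, "dz": -4.77, "wx": 0.0, "wy": -0.415, "wz": -0.001, "jaw": 0.4}, {"dx": 19.74, "dy": -4.03, "dz": -4.52, "wx": 0.0, "wy": -0.554, "wz": -0.002, "jaw": 0.4}, {"dx": 22.25, "dy": -3.54, "dz": -4.27, "wx": 0.001, "wy": -0.692, "wz": -0.002, "jaw": 0.4}, {"dx": 24.75, "dy": -3.05, "dz": -4.03, "wx": 0.001, "wy": -0.831, "wz": -0.002, "jaw": 0.4}, {"dx": 27.25, "dy": -2.55, "dz": -3.78, "wx": 0.001, "wy": -0.969, "wz": -0.003, "jaw": 0.4}, {"dx": 29.76, "dy": -2.06, "dz": -3.54, "wx": 0.001, "wy": -1.108, "wz": -0.003, "jaw": 0.4}]

[{"dx": 32.26, "dy": -1.57, "dz": -3.29, "wx": 0.001, "wy": -1.246, "wz": -0.004, "jaw": 0.4}, {"dx": 34.77, "dy": -1.07, "dz": -3.04, "wx": 0.001, "wy": -1.384, "wz": -0.004, "jaw": 0.4}]
```

>>> {"method": "arm_command", "body": {"targets": [{"dx": 4.9,"dy": -3,"dz": -2.75,"wx": 0,"wy": 0,"wz": 0,"jaw": 0.4},{"dx": 9.7,"dy": -6,"dz": -5.5,"wx": 0,"wy": 0,"wz": 0,"jaw": 0.4},{"dx": 12.2,"dy": -5.5,"dz": -5.3,"wx": 0,"wy": -0.138,"wz": 0,"jaw": 0.4},{"dx": 14.7,"dy": -5,"dz": -5,"wx": 0,"wy": -0.277,"wz": 0,"jaw": 0.4},{"dx": 17.2,"dy": -4.5,"dz": -4.8,"wx": 0,"wy": -0.415,"wz": 0,"jaw": 0.4},{"dx": 19.7,"dy": -4,"dz": -4.5,"wx": 0,"wy": -0.554,"wz": 0,"jaw": 0.4},{"dx": 22.2,"dy": -3.5,"dz": -4.5,"wx": 0,"wy": -0.692,"wz": 0,"jaw": 0.4},{"dx": 24.7,"dy": -3,"dz": -4.3,"wx": 0,"wy": -0.831,"wz": 0,"jaw": 0.4},{"dx": 27.2,"dy": -2.5,"dz": -4.1,"wx": 0,"wy": -0.97,"wz": 0,"jaw": 0.4},{"dx": 29.8,"dy": -2,"dz": -3.9,"wx": 0,"wy": -1.108,"wz": 0,"jaw": 0.4}]}}

```text
time: 20.1
eef_pos: [0.5654, -0.1472, 0.1512]
eef_rot: [0.693, -0.692, 0.144, -0.142]
contact_force: [0.8, 0.4, 0.5]
width: 0.598
```

Run:
```python
from p2 import *
print(readout.sense()['joints'].round(2),readout.sense()['width'],cur()[0])
k='R';R2=Rdown(T[k][2])
b=tin(k,(-.039,0,.12))-R2.apply(Tt)
rows([(b,R2,0*Tt,2),(b,R2,0*Tt,1)],jaw=.4)
```

```text
[-0.34  0.16  1.64  0.    1.34  0.06] 0.5983648790241936 [ 0.56542424 -0.14717048  0.15124253]
[{"dx": 1.29, "dy": 0.46, "dz": -2.03, "wx": -0.0, "wy": -0.135, "wz": -0.002, "jaw": 0.4}, {"dx": 2.59, "dy": 0.91, "dz": -4.06, "wx": -0.001, "wy": -0.271, "wz": -0.003, "jaw": 0.4}, {"dx": 2.59, "dy": 0.91, "dz": -4.06, "wx": -0.001, "wy": -0.271, "wz": -0.003, "jaw": 0.4}]
```

>>> {"method": "arm_command", "body": {"targets": [{"dx": 1.3,"dy": 0.4,"dz": -2,"wx": 0,"wy": -0.135,"wz": 0,"jaw": 0.4},{"dx": 2.6,"dy": 0.9,"dz": -4.1,"wx": 0,"wy": -0.271,"wz": 0,"jaw": 0.4},{"dx": 2.6,"dy": 0.9,"dz": -4.1,"wx": 0,"wy": -0.271,"wz": 0,"jaw": 0.4},{"dx": 2.6,"dy": 0.9,"dz": -4.1,"wx": 0,"wy": -0.271,"wz": 0,"jaw": 0.4}]}}

```text
time: 20.5
eef_pos: [0.5723, -0.1944, 0.1419]
eef_rot: [0.706, -0.705, 0.053, -0.05]
contact_force: [-0.5, 0.1, -1.0]
width: 0.602
```

Run:
```python
from p2 import *
k='R';R2=Rdown(T[k][2]);p,R=cur();print(p.round(4),R.as_matrix().round(3)[:,0])
b=tin(k,(-.039,0,.12))-R2.apply(Tt);print(b)
save('wrist','w5')
im=save('side','s7')[:,:,::-1];cv2.imwrite('pics/s7c.png',cv2.resize(im[180:300,270:410],None,fx=5,fy=5,interpolation=cv2.INTER_CUBIC))
c=tin(k,(-.039,0,.025))-R2.apply(Tt)
rows([(c,R2,0*Tt,3),(c,R2,0*Tt,1)],jaw=.4)
```

```text
[ 0.5723 -0.1944  0.1419] [ 0.989 -0.145 -0.004]
[ 0.57306489 -0.19467756  0.142     ]
[{"dx": 0.04, "dy": 3.18, "dz": -0.05, "wx": -0.001, "wy": -0.002, "wz": -0.001, "jaw": 0.4}, {"dx": 0.08, "dy": 6.35, "dz": -0.09, "wx": -0.001, "wy": -0.005, "wz": -0.002, "jaw": 0.4}, {"dx": 0.11, "dy": 9.53, "dz": -0.14, "wx": -0.002, "wy": -0.007, "wz": -0.003, "jaw": 0.4}, {"dx": 0.11, "dy": 9.53, "dz": -0.14, "wx": -0.002, "wy": -0.007, "wz": -0.003, "jaw": 0.4}]
```

View pics/w5.png

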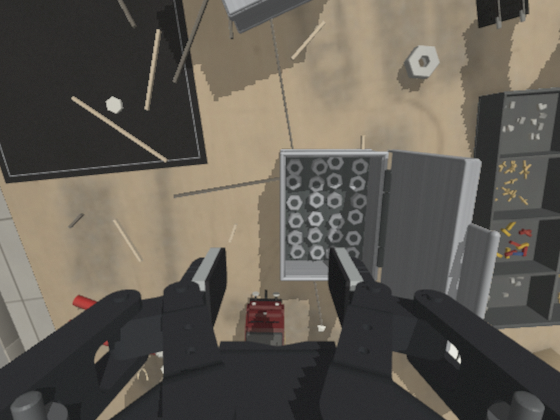

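View pics/s7c.png

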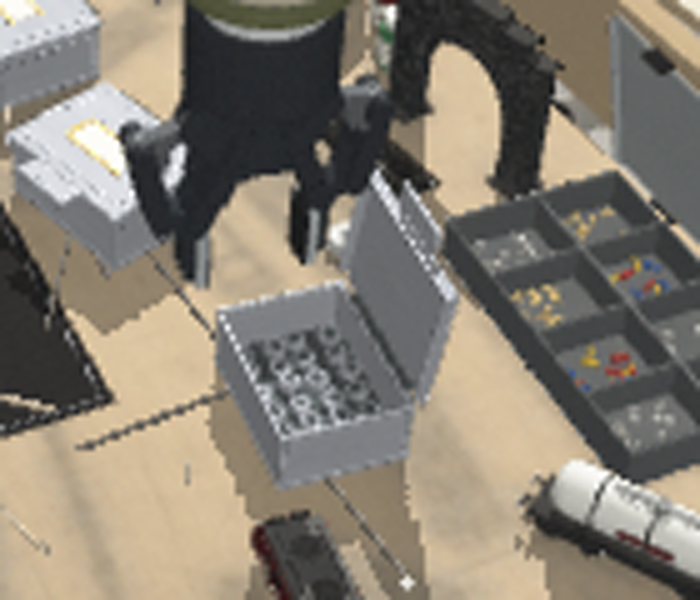

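>>> {"method": "arm_command", "body": {"targets": [{"dx": 0.04,"dy": 3,"dz": 0,"wx": 0,"wy": 0,"wz": 0,"jaw": 0.6},{"dx": 0.08,"dy": 6,"dz": 0,"wx": 0,"wy": 0,"wz": 0,"jaw": 0.6},{"dx": 0.1,"dy": 8,"dz": 0,"wx": 0,"wy": 0,"wz": 0,"jaw": 0.6},{"dx": 0.1,"dy": 9.4,"dz": 0,"wx": 0,"wy": 0,"wz": 0,"jaw": 0.6},{"dx": 0.1,"dy": 9.4,"dz": 0,"wx": 0,"wy": 0,"wz": 0,"jaw": 0.6}]}}

```text
time: 21.1
eef_pos: [0.5715, -0.1925, 0.046]
eef_rot: [0.706, -0.704, 0.053, -0.048]
contact_force: [-1.2, 0.1, 0.1]
width: 0.397
```

Run:
```python
from p2 import *
p,R=cur();print(p.round(4),readout.sense()['contact_force'].round(2))
im=save('wrist','w6')
```

```text
[ 0.5715 -0.1925  0.046 ] [-1.18  0.12  0.14]
```

View pics/w6.png

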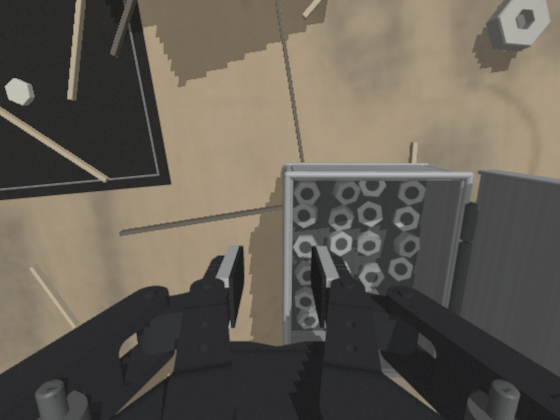

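>>> {"method": "arm_command", "body": {"targets": [{"dx": 0.2,"dy": 0,"dz": 0,"wx": 0,"wy": 0,"wz": 0,"jaw": 0.9},{"dx": 0.2,"dy": 0,"dz": 0,"wx": 0,"wy": 0,"wz": 0,"jaw": 1},{"dx": 0.2,"dy": 0,"dz": 0,"wx": 0,"wy": 0,"wz": 0,"jaw": 1},{"dx": 0.2,"dy": 0,"dz": 0,"wx": 0,"wy": 0,"wz": 0,"jaw": 1},{"dx": 0.2,"dy": 0,"dz": 0,"wx": 0,"wy": 0,"wz": 0,"jaw": 1}], "newtons": 30}}

```text
time: 21.65
eef_pos: [0.5763, -0.1947, 0.0501]
eef_rot: [0.706, -0.705, 0.05, -0.05]
contact_force: [0.9, 0.7, 6.4]
width: 0.023
```

Run:
```python
from p2 import *
s=readout.sense();p,R=cur();print(p.round(4),s['contact_force'].round(2),s['wrist_torque'].round(2),s['width'])
a=Rdown(-.10);b=Rdown(-.035);z=p[2]
e1=np.array([.50,-.19,z]);e2=np.array([.435,-.12,z]);e3=np.array([.400,-.045,z])
rows([(e1,a,0*Tt,4),(e2,b,0*Tt,5),(e3,b,0*Tt,5),(e3,b,0*Tt,1)])
```

```text
[ 0.5763 -0.1947  0.0501] [0.92 0.67 6.4 ] [ 0.17 -0.09 -0.05] 0.02251915694770772
[{"dx": -1.91, "dy": 0.0, "dz": -0.16, "wx": -0.0, "wy": -0.011, "wz": -0.0, "jaw": 1}, {"dx": -3.81, "dy": 0.0, "dz": -0.31, "wx": -0.0, "wy": -0.021, "wz": -0.0, "jaw": 1}, {"dx": -5.72, "dy": 0.0, "dz": -0.47, "wx": -0.001, "wy": -0.032, "wz": -0.0, "jaw": 1}, {"dx": -7.62, "dy": 0.0, "dz": -0.62, "wx": -0.001, "wy": -0.043, "wz": -0.0, "jaw": 1}, {"dx": -9.11, "dy": 0.0, "dz": 0.58, "wx": -0.001, "wy": -0.056, "wz": -0.0, "jaw": 1}, {"dx": -10.59, "dy": 0.0, "dz": 1.78, "wx": -0.001, "wy": -0.069, "wz": -0.0, "jaw": 1}, {"dx": -12.08, "dy": 0.01, "dz": 2.98, "wx": -0.001, "wy": -0.082, "wz": -0.0, "jaw": 1}, {"dx": -13.57, "dy": 0.01, "dz": 4.18, "wx": -0.001, "wy": -0.095, "wz": -0.0, "jaw": 1}, {"dx": -15.05, "dy": 0.01, "dz": 5.38, "wx": -0.001, "wy": -0.108, "wz": -0.0, "jaw": 1}, {"dx": -15.96, "dy": 0.01, "dz": 6.77, "wx": -0.001, "wy": -0.108, "wz": -0.0, "jaw": 1}]

[{"dx": -16.86, "dy": 0.01, "dz": 8.15, "wx": -0.001, "wy": -0.108, "wz": -0.0, "jaw": 1}, {"dx": -17.77, "dy": 0.01, "dz": 9.54, "wx": -0.001, "wy": -0.108, "wz": -0.0, "jaw": 1}, {"dx": -18.68, "dy": 0.01, "dz": 10.92, "wx": -0.001, "wy": -0.108, "wz": -0.0, "jaw": 1}, {"dx": -19.58, "dy": 0.01, "dz": 12.31, "wx": -0.001, "wy": -0.108, "wz": -0.0, "jaw": 1}, {"dx": -19.58, "dy": 0.01, "dz": 12.31, "wx": -0.001, "wy": -0.108, "wz": -0.0, "jaw": 1}]
```

>>> {"method": "arm_command", "body": {"targets": [{"dx": 0,"dy": -0.3,"dz": 0,"wx": 0,"wy": 0,"wz": 0,"jaw": 1},{"dx": -1.5,"dy": -0.4,"dz": -0.1,"wx": 0,"wy": -0.01,"wz": 0,"jaw": 1},{"dx": -3,"dy": -0.4,"dz": -0.25,"wx": 0,"wy": -0.02,"wz": 0,"jaw": 1},{"dx": -4.5,"dy": -0.4,"dz": -0.4,"wx": 0,"wy": -0.026,"wz": 0,"jaw": 1},{"dx": -6,"dy": -0.4,"dz": -0.5,"wx": 0,"wy": -0.034,"wz": 0,"jaw": 1},{"dx": -7.6,"dy": -0.4,"dz": -0.6,"wx": 0,"wy": -0.043,"wz": 0,"jaw": 1}]}}

```text
time: 22.25
eef_pos: [0.4974, -0.1889, 0.0515]
eef_rot: [0.707, -0.705, 0.037, -0.033]
contact_force: [1.1, -1.2, -6.5]
width: 0.026
```

Run:
```python
from p2 import *
s=readout.sense();p,R=cur();print(p.round(4),s['contact_force'].round(2),s['wrist_torque'].round(2),s['width'])
im=save('side','s8')[:,:,::-1];cv2.imwrite('pics/s8c.png',cv2.resize(im[140:300,230:410],None,fx=4,fy=3.7,interpolation=cv2.INTER_CUBIC))
b=Rdown(-.035);z=p[2]
e2=np.array([.435,-.12,z]);e3=np.array([.398,-.045,z])
rows([(e2,b,0*Tt,5),(e3,b,0*Tt,4),(e3,b,0*Tt,1)])
```

```text
[ 0.4974 -0.1889  0.0515] [ 1.12 -1.19 -6.48] [-0.02 -0.06  0.03] 0.02585878012383962
[{"dx": -1.32, "dy": -0.0, "dz": 1.24, "wx": -0.001, "wy": -0.013, "wz": -0.002, "jaw": 1}, {"dx": -2.65, "dy": -0.0, "dz": 2.49, "wx": -0.001, "wy": -0.025, "wz": -0.004, "jaw": 1}, {"dx": -3.97, "dy": -0.0, "dz": 3.73, "wx": -0.002, "wy": -0.038, "wz": -0.005, "jaw": 1}, {"dx": -5.3, "dy": -0.0, "dz": 4.98, "wx": -0.002, "wy": -0.051, "wz": -0.007, "jaw": 1}, {"dx": -6.62, "dy": -0.0, "dz": 6.22, "wx": -0.003, "wy": -0.064, "wz": -0.009, "jaw": 1}, {"dx": -7.73, "dy": 0.01, "dz": 8.0, "wx": -0.003, "wy": -0.064, "wz": -0.009, "jaw": 1}, {"dx": -8.83, "dy": 0.03, "dz": 9.77, "wx": -0.003, "wy": -0.064, "wz": -0.009, "jaw": 1}, {"dx": -9.94, "dy": 0.04, "dz": 11.54, "wx": -0.003, "wy": -0.064, "wz": -0.009, "jaw": 1}, {"dx": -11.04, "dy": 0.06, "dz": 13.32, "wx": -0.003, "wy": -0.064, "wz": -0.009, "jaw": 1}, {"dx": -11.04, "dy": 0.06, "dz": 13.32, "wx": -0.003, "wy": -0.064, "wz": -0.009, "jaw": 1}]
```

View pics/s8c.png

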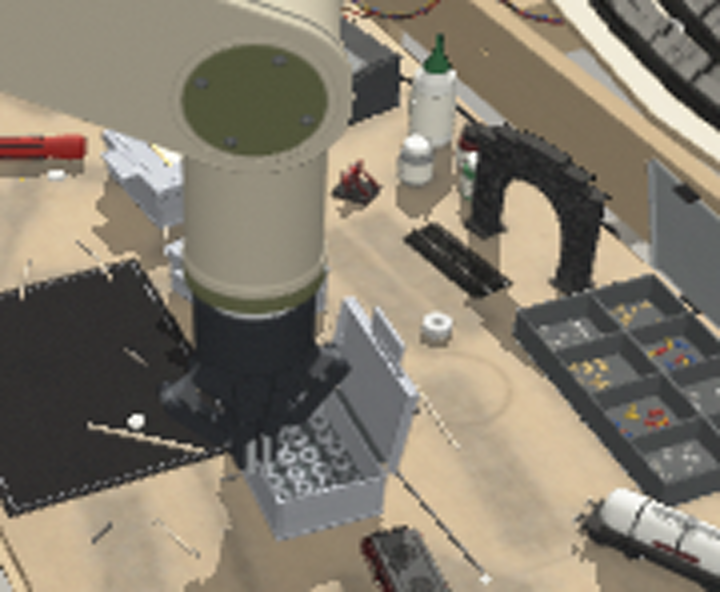

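>>> {"method": "arm_command", "body": {"targets": [{"dx": -1.3,"dy": 0.1,"dz": 1.2,"wx": 0,"wy": -0.013,"wz": 0,"jaw": 1},{"dx": -2.6,"dy": 0.2,"dz": 2.5,"wx": 0,"wy": -0.025,"wz": 0,"jaw": 1},{"dx": -4,"dy": 0.2,"dz": 3.7,"wx": 0,"wy": -0.038,"wz": 0,"jaw": 1},{"dx": -5.3,"dy": 0.2,"dz": 5,"wx": 0,"wy": -0.051,"wz": 0,"jaw": 1},{"dx": -6.6,"dy": 0.2,"dz": 6.2,"wx": 0,"wy": -0.064,"wz": 0,"jaw": 1},{"dx": -7.7,"dy": 0.2,"dz": 8,"wx": 0,"wy": -0.064,"wz": 0,"jaw": 1},{"dx": -8.8,"dy": 0.2,"dz": 9.8,"wx": 0,"wy": -0.064,"wz": 0,"jaw": 1},{"dx": -9.9,"dy": 0.2,"dz": 11.5,"wx": 0,"wy": -0.064,"wz": 0,"jaw": 1},{"dx": -11,"dy": 0.2,"dz": 13.3,"wx": 0,"wy": -0.064,"wz": 0,"jaw": 1},{"dx": -11,"dy": 0.2,"dz": 13.3,"wx": 0,"wy": -0.064,"wz": 0,"jaw": 1}]}}

```text
time: 23.3
eef_pos: [0.4006, -0.0438, 0.0502]
eef_rot: [0.708, -0.706, 0.014, -0.01]
contact_force: [-1.4, 2.7, -2.8]
width: 0.026
```

Run:
```python
from p2 import *
s=readout.sense();p,R=cur();print(p.round(4),s['contact_force'].round(2),s['wrist_torque'].round(2),s['width'],s['joints'].round(2))
im=save('side','s9')[:,:,::-1];cv2.imwrite('pics/s9c.png',cv2.resize(im[140:300,190:370],None,fx=4,fy=3.7,interpolation=cv2.INTER_CUBIC))
```

```text
[ 0.4006 -0.0438  0.0502] [-1.36  2.74 -2.78] [0.4  0.28 0.14] 0.025619674291440065 [-0.24 -0.21  2.21  0.    1.15 -0.21]
```

View pics/s9c.png

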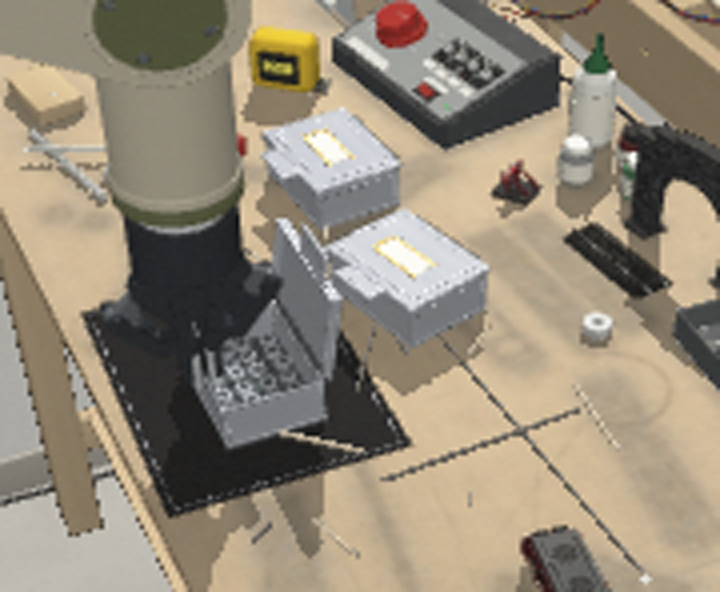

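>>> {"method": "arm_command", "body": {"targets": [{"dx": 0,"dy": 0.15,"dz": 0,"wx": 0,"wy": 0,"wz": 0,"jaw": 1},{"dx": 0,"dy": 0.15,"dz": 0,"wx": 0,"wy": 0,"wz": 0,"jaw": 0.8},{"dx": 0,"dy": 0.15,"dz": 0,"wx": 0,"wy": 0,"wz": 0,"jaw": 0.65},{"dx": 0,"dy": 0.15,"dz": 0,"wx": 0,"wy": 0,"wz": 0,"jaw": 0.6},{"dx": 0,"dy": 0.15,"dz": 0,"wx": 0,"wy": 0,"wz": 0,"jaw": 0.6},{"dx": 0,"dy": -3,"dz": 0,"wx": 0,"wy": 0,"wz": 0,"jaw": 0.6},{"dx": 0,"dy": -7,"dz": 0,"wx": 0,"wy": 0,"wz": 0,"jaw": 0.6},{"dx": 0,"dy": -11,"dz": 0,"wx": 0,"wy": 0,"wz": 0,"jaw": 0.8},{"dx": 0,"dy": -15.5,"dz": 0,"wx": 0,"wy": 0,"wz": 0,"jaw": 1},{"dx": 0,"dy": -15.5,"dz": 0,"wx": 0,"wy": 0,"wz": 0,"jaw": 1}]}}

```text
time: 24.35
eef_pos: [0.4067, -0.0473, 0.2131]
eef_rot: [-0.707, 0.707, -0.01, 0.015]
contact_force: [0.8, -0.4, -0.3]
width: 0.001
```

Run:
```python
from p2 import *
s=readout.sense();p,R=cur();print(p.round(4),s['contact_force'].round(2))
save('wrist','w7')
im=save('top','t6')[:,:,::-1];cv2.imwrite('pics/t6c.png',cv2.resize(im[180:330,200:400],None,fx=4,fy=4,interpolation=cv2.INTER_CUBIC))
```

```text
[ 0.4067 -0.0473  0.2131] [ 0.77 -0.45 -0.35]
```

View pics/t6c.png

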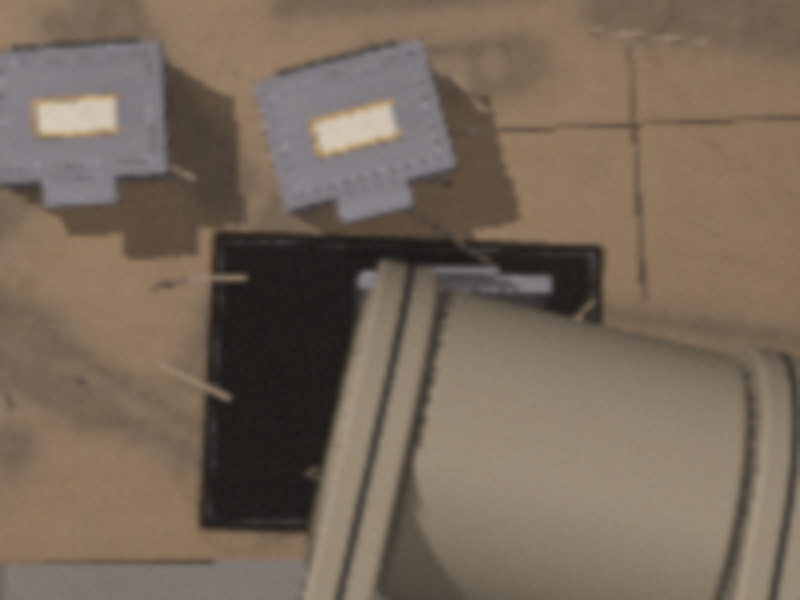

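View pics/w7.png

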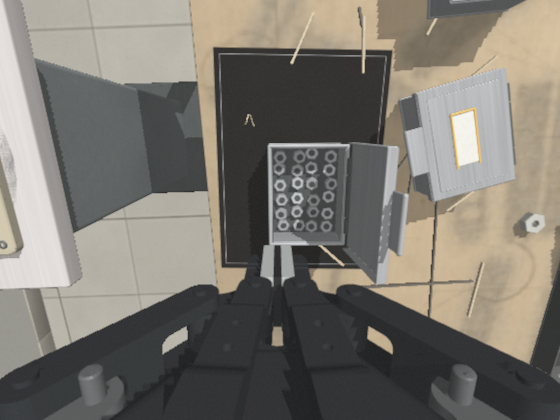

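Run:
```python
from p2 import *
p,R=cur();g=get_calibration('wrist');Tc=np.array(g['tool_from_camera'])
def wpx(u,v,z):
    d=R.apply(Tc[:3,:3]@np.array([(u-g['cx'])/g['fx'],(v-g['cy'])/g['fy'],1]));o=p+R.apply(Tc[:3,3]);return o+d*(z-o[2])/d[2]
c=np.array([wpx(*q,.042) for q in((269,145),(350,143),(347,243),(270,242))]);print(c.round(4),c.mean(0))
print([wpx(*q,0).round(3) for q in((216,49),(390,52),(221,267))])
```

```text
[[ 0.398   0.0058  0.042 ]
 [ 0.4732  0.0049  0.042 ]
 [ 0.4728 -0.094   0.042 ]
 [ 0.3949 -0.0901  0.042 ]] [ 0.43470909 -0.04334912  0.042     ]
[array([0.349, 0.099, 0.   ]), array([0.52, 0.09, 0.  ]), array([ 0.334, -0.135,  0.   ])]
```

```bash
cat >> p2.py <<'E'
T['R']=(.436,-.044,-.025)
def back(phi,r=.078,mx=0,h=.0085):
    return tin('R',(.04-r*np.cos(phi)+.005*np.sin(phi)+h+mx,0,.043+r*np.sin(phi)+.005*np.cos(phi)))
E
python3 - <<'E'
from p2 import *
p,R=cur();R2=Rdown(-.025)
a=back(1.71,mx=.035);b=a.copy();b[2]=.195;print(a)
rows([(b,R2,Tt,3),(b,R2,Tt,1),(a,R2,Tt,2),(a,R2,Tt,1)])
E
```

```text
[ 0.53524347 -0.0464816   0.11955172]
[{"dx": 4.37, "dy": -0.32, "dz": 0.16, "wx": -0.0, "wy": -0.004, "wz": 0.0, "jaw": 1}, {"dx": 8.73, "dy": -0.64, "dz": 0.33, "wx": -0.001, "wy": -0.007, "wz": 0.0, "jaw": 1}, {"dx": 13.1, "dy": -0.96, "dz": 0.49, "wx": -0.001, "wy": -0.011, "wz": 0.0, "jaw": 1}, {"dx": 13.1, "dy": -0.96, "dz": 0.49, "wx": -0.001, "wy": -0.011, "wz": 0.0, "jaw": 1}, {"dx": 13.1, "dy": 2.82, "dz": 0.49, "wx": -0.001, "wy": -0.011, "wz": 0.0, "jaw": 1}, {"dx": 13.1, "dy": 6.59, "dz": 0.49, "wx": -0.001, "wy": -0.011, "wz": 0.0, "jaw": 1}, {"dx": 13.1, "dy": 6.59, "dz": 0.49, "wx": -0.001, "wy": -0.011, "wz": 0.0, "jaw": 1}]
```

>>> {"method": "arm_command", "body": {"targets": [{"dx": 4,"dy": -0.6,"dz": 0.2,"wx": 0,"wy": 0,"wz": 0,"jaw": 1},{"dx": 8,"dy": -1,"dz": 0.3,"wx": 0,"wy": 0,"wz": 0,"jaw": 1},{"dx": 12,"dy": -1,"dz": 0.5,"wx": 0,"wy": 0,"wz": 0,"jaw": 1},{"dx": 13.2,"dy": -1,"dz": 0.5,"wx": 0,"wy": 0,"wz": 0,"jaw": 1},{"dx": 13.2,"dy": 2.8,"dz": 0.5,"wx": 0,"wy": 0,"wz": 0,"jaw": 1},{"dx": 13.2,"dy": 6.4,"dz": 0.5,"wx": 0,"wy": 0,"wz": 0,"jaw": 1},{"dx": 13.2,"dy": 6.4,"dz": 0.5,"wx": 0,"wy": 0,"wz": 0,"jaw": 1}]}}

```text
time: 25.15
eef_pos: [0.5298, -0.045, 0.1336]
eef_rot: [0.708, -0.706, 0.018, -0.007]
contact_force: [-1.2, 0.7, -1.5]
width: -0.002
```

Run:
```python
from p2 import *
p,R=cur();R2=Rdown(-.025);print((p+R.apply(Tt)).round(4))
im=save('side','s10')[:,:,::-1];cv2.imwrite('pics/s10c.png',cv2.resize(im[140:300,190:370],None,fx=4,fy=3.7,interpolation=cv2.INTER_CUBIC))
rows([(back(1.71,mx=.02),R2,Tt,1),(back(1.71,mx=.005),R2,Tt,1)]+[(back(f),R2,Tt,1) for f in (1.68,1.6,1.5,1.4,1.3,1.2,1.1,1,.92,.84,.77,.72)])
```

```text
[ 0.5294 -0.0449  0.1116]
[{"dx": -1.14, "dy": -0.43, "dz": -0.12, "wx": -0.003, "wy": -0.011, "wz": -0.013, "jaw": 1}, {"dx": -2.64, "dy": -0.41, "dz": -0.13, "wx": -0.003, "wy": -0.011, "wz": -0.013, "jaw": 1}, {"dx": -3.37, "dy": -0.45, "dz": -0.14, "wx": -0.003, "wy": -0.011, "wz": -0.013, "jaw": 1}, {"dx": -3.99, "dy": -0.52, "dz": -0.15, "wx": -0.003, "wy": -0.011, "wz": -0.013, "jaw": 1}, {"dx": -4.77, "dy": -0.54, "dz": -0.15, "wx": -0.003, "wy": -0.011, "wz": -0.013, "jaw": 1}, {"dx": -5.55, "dy": -0.49, "dz": -0.16, "wx": -0.003, "wy": -0.011, "wz": -0.013, "jaw": 1}, {"dx": -6.32, "dy": -0.36, "dz": -0.17, "wx": -0.003, "wy": -0.011, "wz": -0.013, "jaw": 1}, {"dx": -7.07, "dy": -0.15, "dz": -0.18, "wx": -0.003, "wy": -0.011, "wz": -0.013, "jaw": 1}, {"dx": -7.8, "dy": 0.13, "dz": -0.19, "wx": -0.003, "wy": -0.011, "wz": -0.013, "jaw": 1}, {"dx": -8.49, "dy": 0.48, "dz": -0.2, "wx": -0.003, "wy": -0.011, "wz": -0.013, "jaw": 1}]

[{"dx": -9.02, "dy": 0.82, "dz": -0.2, "wx": -0.003, "wy": -0.011, "wz": -0.013, "jaw": 1}, {"dx": -9.53, "dy": 1.19, "dz": -0.21, "wx": -0.003, "wy": -0.011, "wz": -0.013, "jaw": 1}, {"dx": -9.94, "dy": 1.55, "dz": -0.21, "wx": -0.003, "wy": -0.011, "wz": -0.013, "jaw": 1}, {"dx": -10.22, "dy": 1.82, "dz": -0.22, "wx": -0.003, "wy": -0.011, "wz": -0.013, "jaw": 1}]
```

View pics/s10c.png

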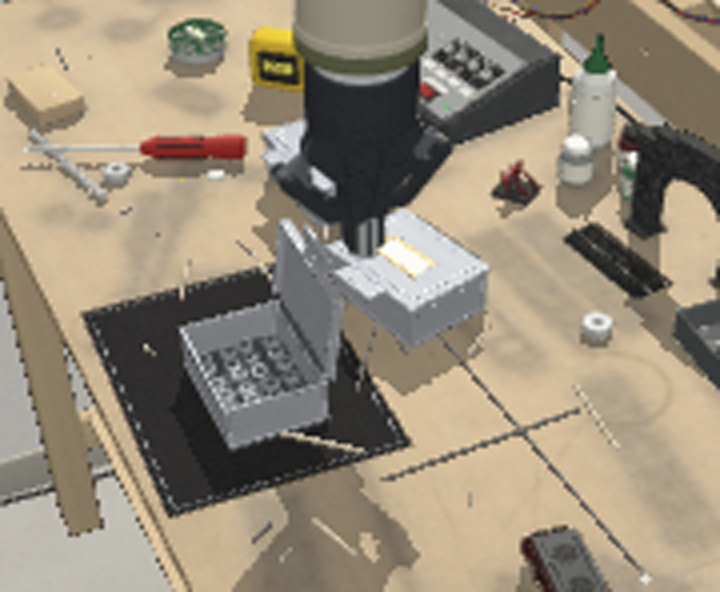

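>>> {"method": "arm_command", "body": {"targets": [{"dx": -1.1,"dy": -0.4,"dz": -0.1,"wx": 0,"wy": 0,"wz": 0,"jaw": 1},{"dx": -2.6,"dy": -0.4,"dz": -0.1,"wx": 0,"wy": 0,"wz": 0,"jaw": 1},{"dx": -3.4,"dy": -0.45,"dz": -0.1,"wx": 0,"wy": 0,"wz": 0,"jaw": 1},{"dx": -4,"dy": -0.5,"dz": -0.1,"wx": 0,"wy": 0,"wz": 0,"jaw": 1},{"dx": -4.7,"dy": -0.5,"dz": -0.15,"wx": 0,"wy": 0,"wz": 0,"jaw": 1},{"dx": -5.5,"dy": -0.5,"dz": -0.15,"wx": 0,"wy": 0,"wz": 0,"jaw": 1}]}}

```text
time: 25.8
eef_pos: [0.48, -0.0456, 0.1474]
eef_rot: [0.708, -0.706, 0.013, -0.012]
contact_force: [0.4, -0.2, 0.4]
width: 0.004
```

>>> {"method": "arm_command", "body": {"targets": [{"dx": -0.8,"dy": 0.13,"dz": 0,"wx": 0,"wy": 0,"wz": 0,"jaw": 1},{"dx": -1.5,"dy": 0.35,"dz": 0,"wx": 0,"wy": 0,"wz": 0,"jaw": 1},{"dx": -2.3,"dy": 0.6,"dz": 0,"wx": 0,"wy": 0,"wz": 0,"jaw": 1},{"dx": -3,"dy": 1,"dz": 0,"wx": 0,"wy": 0,"wz": 0,"jaw": 1},{"dx": -3.5,"dy": 1.3,"dz": 0,"wx": 0,"wy": 0,"wz": 0,"jaw": 1},{"dx": -4,"dy": 1.7,"dz": 0,"wx": 0,"wy": 0,"wz": 0,"jaw": 1}]}}

```text
time: 26.4
eef_pos: [0.4395, -0.044, 0.1296]
eef_rot: [0.708, -0.706, 0.014, -0.011]
contact_force: [0.0, 0.3, 2.5]
width: 0.001
```

Run:
```python
from p2 import *
p,R=cur();R2=Rdown(-.025);print((p+R.apply(Tt)).round(4),back(.84),readout.sense()['contact_force'])
im=save('side','s11')[:,:,::-1];cv2.imwrite('pics/s11c.png',cv2.resize(im[140:300,190:370],None,fx=4,fy=3.7,interpolation=cv2.INTER_CUBIC))
```

```text
[ 0.4394 -0.0439  0.1076] [ 0.43616106 -0.04400403  0.10441948] [0.03071451 0.31317984 2.49250492]
```

View pics/s11c.png

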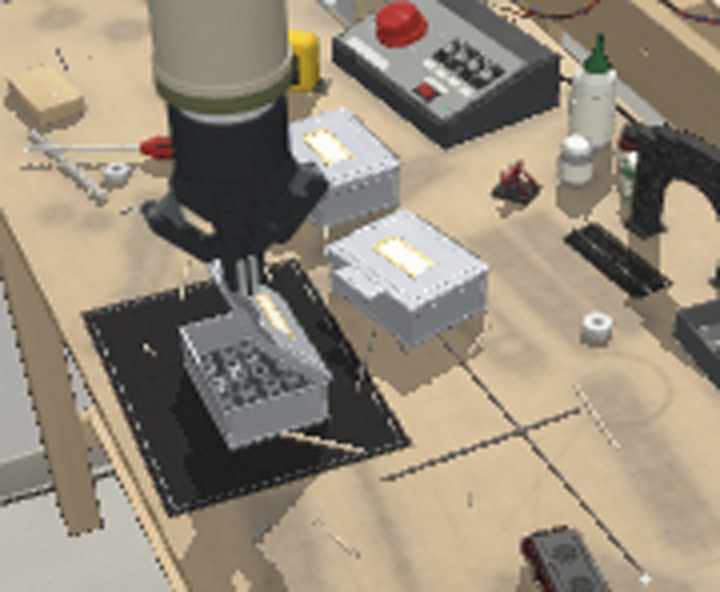

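>>> {"method": "arm_command", "body": {"targets": [{"dx": -0.3,"dy": 0.3,"dz": 0,"wx": 0,"wy": 0,"wz": 0,"jaw": 1},{"dx": -0.6,"dy": 0.6,"dz": 0,"wx": 0,"wy": 0,"wz": 0,"jaw": 1},{"dx": -0.6,"dy": 0.6,"dz": 0,"wx": 0,"wy": 0,"wz": 0,"jaw": 1},{"dx": 0.5,"dy": -0.5,"dz": 0,"wx": 0,"wy": 0,"wz": 0,"jaw": 1},{"dx": 2,"dy": -4,"dz": 0,"wx": 0,"wy": 0,"wz": 0,"jaw": 1},{"dx": 2,"dy": -8,"dz": 4,"wx": 0,"wy": 0,"wz": 0,"jaw": 1},{"dx": 2,"dy": -12,"dz": -4,"wx": 0,"wy": 0,"wz": 0,"jaw": 1},{"dx": 2,"dy": -14,"dz": -9,"wx": 0,"wy": 0,"wz": 0,"jaw": 1},{"dx": 2,"dy": -14,"dz": -14,"wx": 0,"wy": 0,"wz": 0,"jaw": 1},{"dx": 2,"dy": -14,"dz": -19,"wx": 0,"wy": 0,"wz": 0,"jaw": 1}]}}

```text
time: 27.45
eef_pos: [0.4556, -0.1979, 0.268]
eef_rot: [0.707, -0.707, 0.012, -0.011]
contact_force: [1.6, 0.2, -0.5]
width: -0.005
```

>>> {"method": "arm_command", "body": {"targets": [{"dx": 2,"dy": 0,"dz": -5,"wx": 0,"wy": 0,"wz": 0,"jaw": 1},{"dx": 4,"dy": 0,"dz": -10,"wx": 0,"wy": 0,"wz": 0,"jaw": 1},{"dx": 4,"dy": 0,"dz": -14,"wx": 0,"wy": 0,"wz": 0,"jaw": 1},{"dx": 4,"dy": 0,"dz": -14,"wx": 0,"wy": 0,"wz": 0,"jaw": 1}]}}

```text
time: 27.85
eef_pos: [0.4889, -0.3428, 0.2639]
eef_rot: [0.708, -0.706, 0.016, -0.012]
contact_force: [-0.0, 2.0, -1.2]
width: -0.001
```

Run:
```python
from p2 import *
print(cur()[0].round(3))
im=save('side','s12')[:,:,::-1];cv2.imwrite('pics/s12c.png',cv2.resize(im[140:300,190:370],None,fx=4,fy=3.7,interpolation=cv2.INTER_CUBIC))
im=save('top','t7')[:,:,::-1];cv2.imwrite('pics/t7c.png',cv2.resize(im[180:330,190:390],None,fx=4,fy=4,interpolation=cv2.INTER_CUBIC))
```

```text
[ 0.489 -0.343  0.264]
```

View pics/s12c.png

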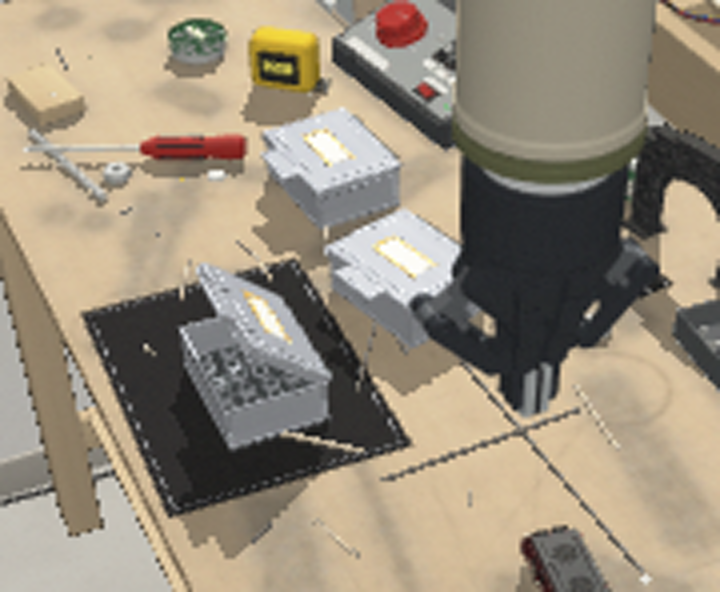

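View pics/t7c.png

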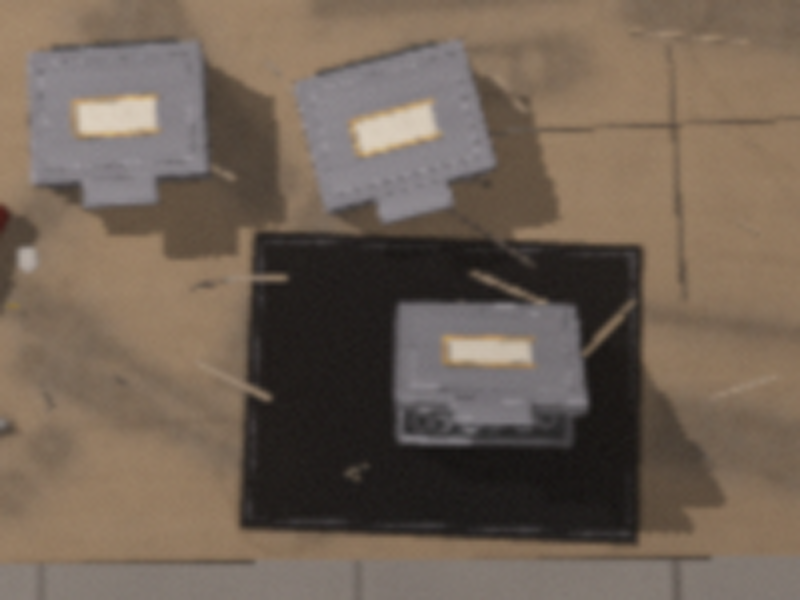

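Run:
```python
from p2 import *
for f in (.5,.6,.7,.8,.9,1.0,1.1):
    print(f,((w2px('top',tin('R',(.04-.097*np.cos(f),0,.043+.097*np.sin(f))))-[190,180])*4).round(0),((w2px('side',tin('R',(.04-.08*np.cos(f),.052,.043+.08*np.sin(f))))-[190,140])*[4,3.7]).round(0))
im=save('top','t8')[:,:,::-1];old=cv2.imread('pics/t7.png');print(cv2.absdiff(im,old)[180:330,190:350].max())
cv2.imwrite('pics/t8f.png',im)
```

```text
0.5 [483. 459.] [177. 287.]
0.6 [484. 451.] [182. 279.]
0.7 [485. 440.] [188. 271.]
0.8 [485. 428.] [194. 264.]
0.9 [486. 415.] [201. 256.]
1.0 [487. 400.] [209. 249.]
1.1 [488. 384.] [218. 243.]
7
```

View pics/t8f.png

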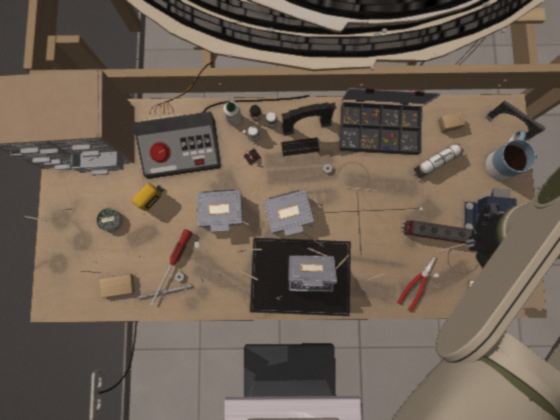

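Run:
```python
from cell import ticket
print(ticket.job_done())
```

```text
the job is handed in; nothing more can be done
None
```

I opened all three lids. The right-hand tin proved to have the stiff hinge. I then shut the left and middle tins and slid the stiff one on to the mat with its lid half open. I handed the job in at about 28 s.

**Opening:** From the camera images the lids stood at about 1.71 (left), 1.85 (middle) and 1.71 rad (right). All are past the 1.6 rad mark. The left and right lids stopped about 0.14 rad short of their stops; I did not push them on, because pressing against the stop could tip the tin.

**Which hinge drags:** Opening the right lid took roughly 2–4 N, against under about 2 N (mostly noise) for the other two. The left and middle lids also fell shut on their own when pushed forward, and the right one stayed where I left it.

**Last checks, from the pictures:**
- **Left and middle tins:** both are shut. The left lies within a pixel of its starting image, and the middle showed no visible shift.
- **Stiff tin:** it stands flat on the mat at about (0.436, -0.044). The mat's centre is near (0.433, -0.025). Its lid is at about 0.83 rad and did not move between two pictures.
- **Other things on the bench:** none shows any shift.
- **Arm:** it is clear of everything.

While I dragged the stiff tin, the gripper briefly lifted its front edge by an estimated 1–2 mm, which is far below the tipping limit. No check failed.

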